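Close the almond mill with its bayonet cap

TASK

Close the almond mill on the bakery counter: take its loose bayonet cap (the round cap with a straight grip bar on top and two lugs under its collar), line its lugs up with the two slots in the leaning filling neck, push it fully home, and only then turn it clockwise to the stop so that it is locked, and let go. Leave the jar, the knobbed lid, the cup, the jug and the bottle where they stand.

Things in the scene. Friction and masses are not known exactly. Their poses are not given: they have to be found in the camera images.
- cap_center (a point): The mill's loose cap: grey plastic, 150 g, 66 mm high, stands upright on its plug. Point on its axis, half-way up. Own z: up the axis to the grip bar; own x: along the bar. Plug 40 mm diameter, 26 mm long, its lowest 8 mm tapering to 32 mm; above it a round collar 66 mm diameter, 6 mm thick, its underside 7 mm below this point. Same after half a turn about z.
- cap_bar (a point): Centre of the cap's grip bar, on the cap's axis, 16 mm above cap_center, axes as cap_center. The bar stands on the collar: 60 mm long (own x), 14 mm thick (own y), 34 mm tall, its top 17 mm above this point.
- cap_lug (a point): One of the cap's two equal lugs, on opposite sides of the plug in line with the grip bar (own +x and -x). Each is 12 mm wide, 5 mm thick, reaches 28 mm from the cap's axis; its upper face is 7.5 mm below the collar's underside. Point: 24 mm out from the axis, mid-thickness, 17 mm below cap_center.
- mill: The almond mill, fixed to the counter: a white box on a black foot, 190 x 150 mm, 130 mm high. Origin: on the counter, below the box's middle; z up, -x to its front. It stands left or right, turned by up to 0.4 rad. A round aluminium filling neck, 72 mm thick, leans out of its top, 30 degrees from vertical towards its front.
- neck: The mill's filling neck, fixed to it. Origin: centre of the mouth, in the plane of the rim, 195 mm above the counter. Own z: out of the mouth along the neck's axis; x: to the mill's back and up; y: level, to the left as the robot looks. Rim: flange 80 mm diameter, 5 mm thick, opening 44 mm diameter. Cap fully home: collar on the rim, cap_center 7 mm out along own z.
- slot_left (a point): One of two equal straight slots in the flange, at the neck's own +y: 17 mm wide, reaching 31.5 mm from the axis. Point in the rim's plane, 26 mm from the axis. Lugs go in here, grip bar along the neck's y, either way round. Then the lugs run free below the flange for 60 degrees clockwise, looking into the mouth (negative about own z), to a hard stop. No spring; friction holds it.
- slot_right (a point): The other slot, at the neck's own -y, the same as slot_left. A stop under the flange keeps the cap from being turned anticlockwise from the slots.
- dredger_lid_center (a point): Bystander: a round grey lid of a sugar dredger, 68 mm in diameter, 46 mm high, with a small round knob and no lugs. Point: its centre.
- jar_center (a point): Bystander: a glass jar with a steel lid, 66 mm in diameter, 85 mm high. Point: its centre.
- roll_tray: Bystander: a steel tray of bread rolls, fixed, 190 x 160 mm, 42 mm high. Origin: centre of its underside.
- paper_cup: Bystander: an open white paper cup, 80 mm wide, 110 mm high. Origin: centre of its underside.
- jug: Bystander: a white jug with a handle, 100 mm wide, 130 mm high. Origin: centre of its underside.
- gel_bottle: Bystander: a clear plastic bottle, 60 mm wide, 170 mm high. Origin: centre of its underside.
Not all that is in view belongs to the job. Leave any black or red look-alike of the part that bears cap_center alone.

How it is judged:
On the way, in this order (a step that is already met when the one before it is completed fails the run):
1. the cap is pushed fully home in the neck with its lugs still in line with the slots (z of cap_center in the frame of neck below 0.0105 m and distance between cap_center and neck below 0.012 m and angle between the z axis of cap_center and the z axis of neck, either way round below 0.1 rad and angle between the x axis of cap_center and the y axis of neck, either way round below 0.3 rad), for 0.1 s.
2. the cap is turned at least 50 degrees of the 60 to the stop (angle between the x axis of cap_center and the y axis of neck, either way round above 0.87 rad and z of cap_center in the frame of neck below 0.0115 m and distance between cap_center and neck below 0.0125 m), for 0.2 s.
At the end, for the whole second after the job is handed in: The cap sits in the mill's neck, released and at rest: its collar on the rim within 3.5 mm, its axis within 0.1 rad of the neck's, its grip bar turned at least 0.87 rad (50 degrees) clockwise from the line of the slots (the stop is at 60 degrees) (angle between the x axis of cap_center and the y axis of neck, either way round between 0.87 and 1.3 rad and angle between the z axis of cap_center and the z axis of neck, either way round below 0.1 rad and z of cap_center in the frame of neck between 0.003 and 0.0105 m and distance between cap_center and neck below 0.012 m); the robot touches nothing.
It fails at once if a bystander (jar, knobbed lid, cup, jug or bottle) is shifted by more than 30 mm (distance of any of dredger_lid_center, jar_center, paper_cup, jug, gel_bottle from where it was at the start of the episode above 0.03 m).
It also fails if it takes over 45 s, if anything falls off the work surface, if the arm or the gripper's body presses on something with over 40 N, if the wrist force passes 120 N, or if a joint passes its speed limit or range.

ROBOT

A 6-joint arm with a two-finger parallel gripper is mounted at the origin on the work surface. World frame = base frame: x ahead of the robot, y to its left, z up, the work surface at z = 0. Lengths are in m, angles in rad, forces in N, time in s.
With the tool pointing down it reaches from about 0.35 to 0.85 m from the base axis. Payload 8.1 kg.
Tool frame: the origin (TCP) lies at the very end of the fingers, on their centre line; the grasp point (between the pads) lies 19 mm behind it (robot.pinch_z is the z of the grasp point in the tool frame, in m); z points along the fingers, y is the direction in which the jaws open and shut (so a half turn about z gives the same grasp; the last joint's range is limited). The gripper opens to 93 mm and grips with 3 to 60 N. Pads are 15 mm wide; open, the fingers measure 128 mm over their backs; the gripper's body (75 mm by 188 mm) begins 65 mm behind the grasp point.
Start: joints at [1.202, 0.13, 1.488, -0, 1.523, -0.085], TCP at [0.168, 0.576, 0.219] pointing down, gripper open.
Joint ranges: [-2.96, 2.96], [-0.89, 2.26], [0.02, 2.5], [-1.34, 4.48], [0, 2.73], [-2.66, 2.66]. Speed limits (rad/s): [2.39, 2.39, 2.79, 3.14, 3.14, 3.14].

INTERFACE

Orientations are given as a rotation vector (axis times angle).
In Python, from plant import robot gives the robot as it stands.
- The arm moves only by the tool drive_tool, never from a script. Its argument "steps" is a list of rows, each an object of numbers: "jaw": the opening, from 0 (shut) to 1 (fully open); "tx", "ty", "tz": the shift along the tool's x, y, z scaled (see below); "turn": the turn about the tool's z scaled (see below). A call has 1 to 12 rows; each row is the pose to reach, as a shift and turn from the pose commanded when the call began, along the tool's axes at that moment, turning the shorter way round; what a row does not reach only later rows make up. The controller multiplies each number of a shift by 0.3 m and each number of a turn by 180 degrees. A row lasts 1/10 s, in which the tool goes at most 50 mm and 8.59 degrees, less where a joint would pass 70% of its speed; a pose out of reach is approached as far as the arm can. A call with a number of a shift or a turn outside -1 to 1 is refused whole. A call with a gripper value outside its range is refused whole. The fingers move at their own pace and stop on an object; "force" is the grip in N (left out, the last holds). Time passes only in rows, so rows that repeat a pose let the fingers close. It gives the time, the measured TCP pose, the force and the opening at its end, in the units of the state.
- robot.read_state(): the state, without advancing time (a new reading comes with each control period).
- robot.read_camera(name): name is "scene" or "side" or "wrist"; returns (picture, depth): 400x640x3 uint8, blue, green, red; 400x640 float32, m along the optical axis (not along the pixel's ray), 0 where there is no reading.
- robot.get_calibration(name): a dict with "fx", "fy", "cx", "cy" (pixels), "eye" and "attitude" of the camera in the world. Camera axes: x right, y down, z forward; pixel columns grow to the right and rows downward; lengths in m; the calibration is good to about 2 mm. A picture is of the moment at which its call begins: read the wrist's pose just before it. get_calibration takes no time and is no camera call; for the wrist camera it gives the pose at the moment of the call.
- robot.close_job(): hands the job in, once; it reports no verdict.
The state is a dict: "t": time; "q": joint angles; "dq": joint speeds; "joint_torque": joint torques, N m; "tool_pos": TCP position; "orientation": TCP orientation; "force": force on the tool from outside, world axes, zero at the start; "wrist_torque": the same for the moment, N m; "opening": finger opening in m.
Only numpy, scipy, OpenCV 4.12 (cv2) and the standard library are available. Lean on these libraries where they do the work, as an engineer would, in place of code of your own. Each camera call takes 0.05 s, during which the arm holds its last target.

## Working session

There is one attempt and no reset: what is moved stays moved. The work goes in short steps, Python scripts to look and compute and a tool call to move; the robot and the scene stay as the last step left them, time stands still between calls to the robot, and variables do not carry over. Pictures are saved under pics/ and viewed, and the job is handed in when it is done.

Besides the shell and the picture viewer there is one more tool, called after "Call:" by a JSON object that holds its "api" and its "payload". drive_tool: Moves the arm, as the interface text tells. Its arguments: {"type":"object","properties":{"steps":{"type":"array"},"force":{"type":"number"}},"required":["steps"]}

```bash
ls; mkdir -p pics; python3 - <<'E'
from plant import robot
import cv2, numpy as np
s=robot.read_state(); print(s)
for n in ("scene","side","wrist"):
    c=robot.get_calibration(n); print(n,c)
    p,d=robot.read_camera(n); cv2.imwrite(f"pics/{n}0.png",p); np.save(f"pics/{n}0.npy",d)
    np.save(f"pics/{n}0_cal.npy",c,allow_pickle=True)
print(robot.pinch_z)
E
```

```text
pics
{'t': 0.0, 'q': array([ 1.20160262e+00,  1.31178731e-01,  1.48924141e+00, -3.62420100e-06,
        1.52300549e+00, -8.53946098e-02]), 'dq': array([-0.00065193,  0.00031558,  0.0004713 ,  0.00137764, -0.00076093,
        0.00097359]), 'joint_torque': array([-1.47884188e-03, -5.59816790e+01, -4.91767251e+01,  7.65274954e-02,
        3.48521210e-02, -1.01416615e-04]), 'tool_pos': array([0.16777721, 0.57548279, 0.21759775]), 'orientation': array([-4.44237687e-01, -3.10961034e+00,  2.80610399e-03]), 'force': array([0.39416052, 0.61633702, 0.52586506]), 'wrist_torque': array([-0.03824732, -0.01275148,  0.04020177]), 'opening': 0.09286035725219635}
scene {'fx': 384.4873021065025, 'fy': 384.4873021065025, 'cx': 320.50117393340474, 'cy': 201.14086463380147, 'eye': array([ 1.54962825, -0.33690172,  0.88165261]), 'attitude': array([-1.83290791, -1.34257575,  0.68967454])}
side {'fx': 390.1857754890599, 'fy': 390.1857754890599, 'cx': 321.442069837184, 'cy': 202.57470860979308, 'eye': array([ 0.02416225, -0.67456791,  0.71750632]), 'attitude': array([-2.08993721,  0.6505472 , -0.35619401])}
wrist {'fx': 300.4806533221738, 'fy': 300.4806533221738, 'cx': 321.9168736967695, 'cy': 196.63416889102385, 'eye': array([0.08484522, 0.59920179, 0.38461072]), 'attitude': array([2.30572719, 1.73021125, 0.26637703])}
-0.0188
```

View pics/scene0.png

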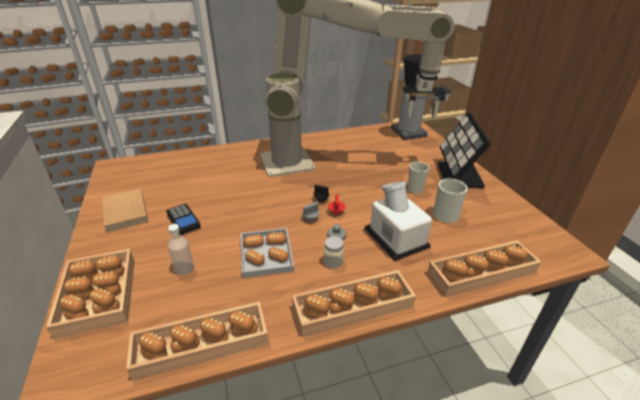

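View pics/side0.png

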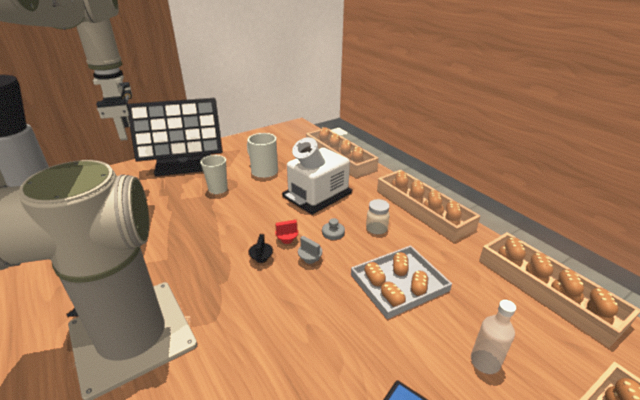

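View pics/wrist0.png

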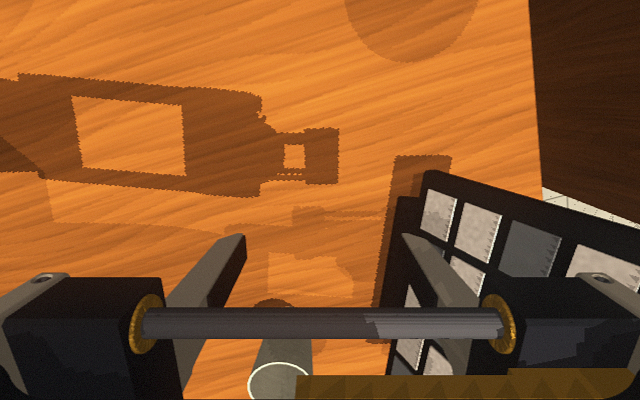

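The cap I want could be mistaken for several things. Side-view pixels:
- Grey barred cap at (311,250), which matches the description.
- Black look-alike at (261,248).
- Red look-alike at (287,232).
- Grey knobbed lid at (333,229).
- Jar at (377,217).

I choose the grey one with the straight bar, then check it in close crops and measure.

```bash
cat > h.py <<'E'
import numpy as np, cv2
from scipy.spatial.transform import Rotation as R
def cloud(d,c):
    v,u=np.mgrid[0:d.shape[0],0:d.shape[1]]
    P=np.stack([(u-c['cx'])/c['fx']*d,(v-c['cy'])/c['fy']*d,d],-1)
    W=P@R.from_rotvec(c['attitude']).as_matrix().T+c['eye']
    W[d<=0]=np.nan
    return W
def proj(p,c):
    q=(np.asarray(p)-c['eye'])@R.from_rotvec(c['attitude']).as_matrix()
    return np.stack([q[...,0]/q[...,2]*c['fx']+c['cx'],q[...,1]/q[...,2]*c['fy']+c['cy']],-1)
def load(n): return cv2.imread(f"pics/{n}.png"),np.load(f"pics/{n}.npy"),np.load(f"pics/{n}_cal.npy",allow_pickle=True).item()
E
python3 - <<'E'
from h import *
a,d,c=load("side0"); W=cloud(d,c)
b,d2,c2=load("scene0"); W2=cloud(d2,c2)
for n,(u,v) in dict(bar=(311,245),collar=(309,258),black=(261,248),red=(287,232),lid=(333,222),jar=(377,207),cup=(214,160),jug=(263,137),mill=(325,165),neck=(304,147),table=(230,260)).items(): print(n,W[v,u].round(3))
print()
for n,(u,v) in dict(cap=(311,211),black=(321,190),red=(337,203),lid=(337,229),mill=(410,215),neck=(397,186),bottle=(180,250)).items(): print(n,W2[v,u].round(3))
x=cv2.resize(a[110:290,200:420],None,fx=3.6,fy=3.3,interpolation=cv2.INTER_CUBIC);cv2.imwrite("pics/crop_side.png",x)
x=cv2.resize(b[160:280,290:450],None,fx=5,fy=5,interpolation=cv2.INTER_CUBIC);cv2.imwrite("pics/crop_scene.png",x)
E
```

```text
bar [ 0.448 -0.029  0.061]
collar [ 0.433 -0.042  0.034]
black [0.338 0.038 0.057]
red [0.441 0.083 0.034]
lid [0.565 0.035 0.046]
jar [ 0.678 -0.021  0.086]
cup [0.4   0.492 0.093]
jug [0.604 0.524 0.114]
mill [0.65  0.197 0.131]
neck [0.614 0.261 0.177]
table [0.273 0.102 0.001]

cap [ 0.458 -0.018  0.039]
black [0.357 0.053 0.053]
red [0.468 0.079 0.061]
lid [0.586 0.038 0.04 ]
mill [0.689 0.25  0.127]
neck [0.632 0.221 0.21 ]
bottle [ 0.607 -0.47   0.099]
```

View pics/crop_side.png

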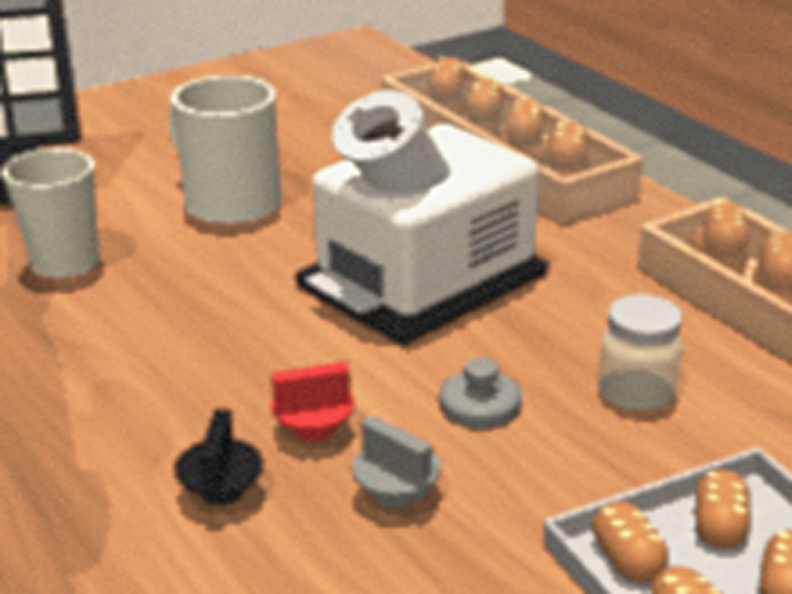

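View pics/crop_scene.png

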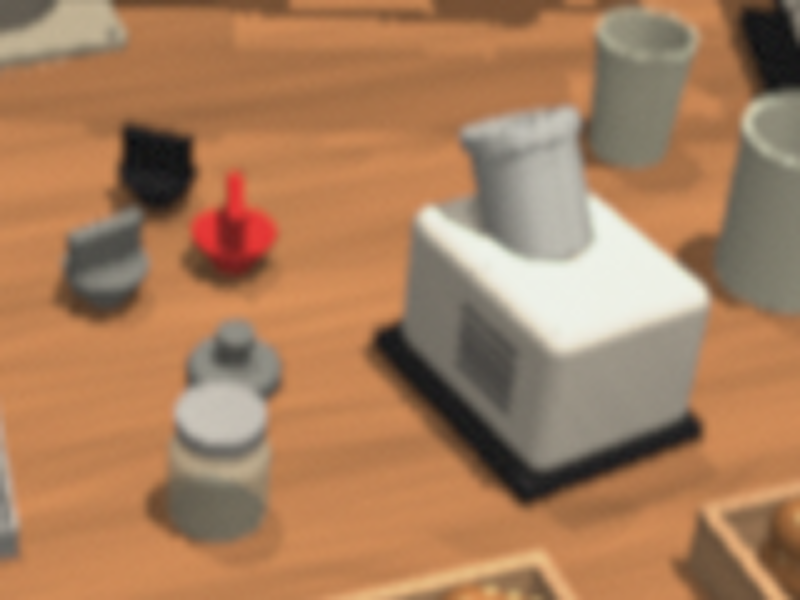

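The crops confirm the choice. The grey cap has the straight bar (side 311,245), the knobbed lid is at (333,229), and the red and black look-alikes are at (287,232) and (261,248). The mill's mouth at (304,147) faces the robot. Next I fit poses from the clouds.

```bash
cat > meas.py <<'E'
from h import *
from scipy.optimize import least_squares
Ws={}
for n in ("side0","scene0"):
    a,d,c=load(n); Ws[n]=cloud(d,c)
for n,W in Ws.items():
    P=W.reshape(-1,3); P=P[~np.isnan(P[:,0])]
    m=(abs(P[:,0]-.45)<.06)&(abs(P[:,1]+.025)<.06)
    Q=P[m]; B=Q[(Q[:,2]>.046)]; C=Q[(Q[:,2]>.027)&(Q[:,2]<.04)]
    T=Q[Q[:,2]>.061]
    print(n,"bar n",len(B),B.mean(0).round(4),"zmax",Q[:,2].max().round(4))
    u,s,vt=np.linalg.svd(B[:,:2]-B[:,:2].mean(0)); print(" dir",vt[0],np.degrees(np.arctan2(vt[0,1],vt[0,0])), "ext",np.ptp((B[:,:2]-B[:,:2].mean(0))@vt[0]),np.ptp((B[:,:2]-B[:,:2].mean(0))@vt[1]))
    t=(B[:,:2]-B[:,:2].mean(0))@vt[0]; print(" mid",(B[:,:2].mean(0)+vt[0]*(t.max()+t.min())/2).round(4))
    print(" collar range",C.min(0).round(4),C.max(0).round(4),len(C))
    # circle via collar outer
    # mill
    m=(P[:,0]>.5)&(P[:,0]<.85)&(P[:,1]>.1)&(P[:,1]<.4)
    Q=P[m]; top=Q[abs(Q[:,2]-.13)<.004]; 
    if len(top)>20:
        (cx,cy),(w,h),ang=cv2.minAreaRect(top[:,:2].astype(np.float32)); print(" milltop",len(top),cx,cy,w,h,ang)
    K=Q[Q[:,2]>.15]; print(" neck pts",len(K),K.min(0).round(3),K.max(0).round(3))
E
python3 meas.py
```

```text
side0 bar n 187 [ 0.4483 -0.0213  0.0601] zmax 0.0689
 dir [ 0.29126587 -0.95664214] -73.06624287370515 ext 0.062281546107911354 0.015267883365399141
 mid [ 0.4474 -0.0182]
 collar range [ 0.4179 -0.05    0.0275] [0.4832 0.0125 0.0398] 212
 milltop 624 0.6512708067893982 0.23619356751441956 0.16830846667289734 0.12498042732477188 7.642693996429443
 neck pts 594 [0.559 0.188 0.15 ] [0.653 0.269 0.215]
scene0 bar n 95 [ 0.4583 -0.0197  0.0578] zmax 0.0675
 dir [-0.2031559  0.9791464] 101.72156864349519 ext 0.05925415746186695 0.01881595095041465
 mid [ 0.4579 -0.018 ]
 collar range [ 0.4436 -0.0518  0.0271] [0.4891 0.0141 0.0398] 99
 milltop 636 0.6579754948616028 0.2340945601463318 0.16077543795108795 0.12376561760902405 8.368361473083496
 neck pts 480 [0.563 0.187 0.15 ] [0.661 0.262 0.212]
```

```bash
cat > fit.py <<'E'
from h import *
from scipy.optimize import least_squares
def cyl(p,r,z0,z1):
    q=np.stack([np.hypot(p[:,0],p[:,1])-r,abs(p[:,2]-(z0+z1)/2)-(z1-z0)/2],-1)
    return np.minimum(q.max(1),0)+np.linalg.norm(np.maximum(q,0),axis=1)
def box(p,c,h):
    q=abs(p-c)-np.array(h); return np.minimum(q.max(1),0)+np.linalg.norm(np.maximum(q,0),axis=1)
def capsdf(p): # cap_center frame
    return np.min([box(p,[0,0,.016],[.03,.007,.017]),cyl(p,.033,-.007,-.001),cyl(p,.02,-.025,-.007),cyl(p,.016,-.033,-.025),box(p,[0,0,-.017],[.028,.006,.0025])],0)
def necksdf(p):
    o=np.min([cyl(p,.040,-.005,0),cyl(p,.036,-.1,-.005)],0)
    s=np.minimum(cyl(p,.022,-.06,.05),box(p,[0,0,0],[.0085,.0315,.005]))
    return np.maximum(o,-s)
def Rneck(psi): # psi: mill yaw
    return R.from_euler('z',psi).as_matrix()@R.from_euler('y',-np.pi/6).as_matrix()
def fitneck(P,x0):
    f=lambda v: necksdf((P-[v[0],v[1],v[3]])@Rneck(v[2]))
    s=least_squares(f,x0,loss='soft_l1',f_scale=.002,x_scale=[.01,.01,.1,.01]); return s.x,np.median(abs(f(s.x)))
def fitcap(P,x0):
    f=lambda v: capsdf((P-[v[0],v[1],v[3]])@R.from_euler('z',v[2]).as_matrix())
    s=least_squares(f,x0,loss='soft_l1',f_scale=.002,x_scale=[.01,.01,.1,.01]); return s.x,np.median(abs(f(s.x)))
def pts(n,lo,hi):
    a,d,c=load(n); W=cloud(d,c); P=W.reshape(-1,3); P=P[~np.isnan(P[:,0])]
    return P[((P>lo)&(P<hi)).all(1)]
if __name__=="__main__":
    A=[pts(n,[.52,.15,.142],[.70,.30,.25]) for n in ("side0","scene0")]
    for P in A+[np.vstack(A)]:
        best=min((fitneck(P,[.60,.23,y,.195]) for y in (-.3,0,.3)),key=lambda z:z[1]); print("neck",best[0].round(4),best[1].round(5),len(P))
    A=[pts(n,[.40,-.08,.02],[.50,.03,.08]) for n in ("side0","scene0")]
    for P in A+[np.vstack(A)]:
        best=min((fitcap(P,[.453,-.018,y,.033]) for y in (1.7,1.9)),key=lambda z:z[1]); print("cap",best[0].round(4),best[1].round(5),len(P))
E
python3 fit.py
```

```text
neck [0.5929 0.2257 0.2671 0.1967] 0.00132 641
neck [0.5957 0.2269 0.2004 0.1922] 0.00113 534
neck [0.5937 0.2262 0.2236 0.1962] 0.00134 1175
cap [ 0.4515 -0.0163  1.8353  0.0337] 0.00073 438
cap [ 0.4536 -0.0183  1.8245  0.0316] 0.00106 228
cap [ 0.4521 -0.0169  1.8316  0.0334] 0.00098 666
```

```bash
python3 - <<'E'
from fit import *
# mill body as rounded box: fit x,y,yaw,sizes
A=[pts(n,[.5,.1,.03],[.80,.36,.134]) for n in ("side0","scene0")]
def sdf(v,P):
    p=(P-[v[0],v[1],.065])@R.from_euler('z',v[2]).as_matrix()
    q=abs(p)-np.array([v[3],v[4],.065]); return np.minimum(q.max(1),0)+np.linalg.norm(np.maximum(q,0),axis=1)
for P in A+[np.vstack(A)]:
    s=least_squares(sdf,[.655,.235,.2,.08,.065],args=(P,),loss='soft_l1',f_scale=.002,x_scale=[.01,.01,.1,.01,.01]); print(s.x.round(4),np.median(abs(sdf(s.x,P))).round(5),len(P))
    yaw=s.x[2]; R2=R.from_euler('z',yaw).as_matrix()
    print(" neck-mill in mill frame",(np.array([.594,.226,0])-[s.x[0],s.x[1],0])@R2)
    # dispersion
E
```

```text
[0.6506 0.2349 0.1567 0.083  0.0617] 0.00132 2364
 neck-mill in mill frame [-5.73106994e-02  6.39614811e-05  0.00000000e+00]
[0.6577 0.2344 0.1616 0.0816 0.0617] 0.00136 2162
 neck-mill in mill frame [-0.0642344   0.00192875  0.        ]
[0.6535 0.2345 0.1573 0.0858 0.0616] 0.0014 4526
 neck-mill in mill frame [-0.06008892  0.00091645  0.        ]
```

```bash
cat >> h.py <<'E'
def rows(state, target, yaw=None, cmd=None):
    """shift numbers to bring TCP to target (world), tool-y direction to yaw (mod pi)"""
    Rt=R.from_rotvec(state['orientation']).as_matrix()
    p=state['tool_pos'] if cmd is None else np.asarray(cmd)
    t=Rt.T@(np.asarray(target)-p)
    out=(t/0.3)
    y=Rt[:,1]; cur=np.arctan2(y[1],y[0]); tu=None
    if yaw is not None:
        dy=(yaw-cur+np.pi/2)%np.pi-np.pi/2
        tu=-dy/np.pi
    return out.round(4),tu,np.degrees(cur)
E
python3 - <<'E'
from fit import *
from plant import robot
s=robot.read_state(); print(R.from_rotvec(s['orientation']).as_matrix().round(3))
A=[pts(n,[.52,.15,.142],[.70,.30,.25]) for n in ("side0","scene0")]
for P in A+[np.vstack(A)]:
    f=lambda v: necksdf((P-[v[0],v[1],.195])@Rneck(.157))
    q=least_squares(f,[.594,.226],loss='soft_l1',f_scale=.002,x_scale=.01); print(q.x.round(4))
A=np.vstack([pts(n,[.40,.04,.02],[.52,.14,.08]) for n in ("side0","scene0")])
print("red",fitcap(A,[.455,.08,0.3,.033]))
A=np.vstack([pts(n,[.30,.0,.02],[.40,.1,.08]) for n in ("side0","scene0")])
print("black",fitcap(A,[.35,.045,1.5,.033]))
A=np.vstack([pts(n,[.53,.0,.005],[.62,.09,.08]) for n in ("side0","scene0")]); print("lid",A.min(0),A.max(0))
for z in (.25,.0):
  print(rows(s,[.452,-.017,z if z else .045],1.832))
E
```

```text
[[-0.96   0.28  -0.   ]
 [ 0.28   0.96  -0.001]
 [ 0.    -0.001 -1.   ]]
[0.5928 0.2278]
[0.5943 0.2274]
[0.5937 0.2276]
red (array([ 0.44343057,  0.08769255, -0.31876981,  0.03352861]), np.float64(0.001029865666063082))
black (array([0.34558237, 0.05811431, 0.86741011, 0.03365231]), np.float64(0.0010513187197112028))
lid [0.53685489 0.00578267 0.00503015] [0.60925647 0.07178495 0.04867704]
(array([-1.4625, -1.6312, -0.105 ]), np.float64(-0.17348900354133645), np.float64(73.73784743052624))
(array([-1.4626, -1.6302,  0.5783]), np.float64(-0.17348900354133645), np.float64(73.73784743052624))
```

Cap is at (0.452, -0.017) with its bar at 105°. The neck rim is at (0.594, 0.2275, 0.195) with mill yaw about 0.157.

The tool always points down, so this is the plan:
1. Grip the bar by its ends, so the cap can pivot about the jaw axis.
2. Pre-tilt it 30° on the flange's front edge.
3. Insert it along the neck axis.
4. Push the bar round.

First, the travel to the cap.

Call:
{"api": "drive_tool", "payload": {"steps": [{"jaw":0.85,"tx":-0.75,"ty":-0.83,"tz":0,"turn":0},{"jaw":0.85,"tx":-0.75,"ty":-0.83,"tz":0,"turn":0},{"jaw":0.85,"tx":-0.75,"ty":-0.83,"tz":0,"turn":-0.1},{"jaw":0.85,"tx":-0.75,"ty":-0.83,"tz":0,"turn":-0.173},{"jaw":0.85,"tx":-0.75,"ty":-0.83,"tz":0,"turn":-0.173},{"jaw":0.85,"tx":-0.75,"ty":-0.83,"tz":0,"turn":-0.173},{"jaw":0.85,"tx":-0.75,"ty":-0.83,"tz":0,"turn":-0.173},{"jaw":0.85,"tx":-0.75,"ty":-0.83,"tz":0,"turn":-0.173},{"jaw":0.85,"tx":-0.75,"ty":-0.83,"tz":0,"turn":-0.173}]}}

```text
t: 1.05
tool_pos: [0.3148, 0.273, 0.2186]
orientation: [-0.401, 3.116, 0.001]
force: [0.9, 0.0, 0.9]
opening: 0.0794
```

```bash
python3 - <<'E'
from h import *
from plant import robot
s=robot.read_state(); print(s['t'],s['tool_pos'],s['opening'])
print(rows(s,[.452,-.017,.12],1.832))
E
```

```text
1.05 [0.31484453 0.27301903 0.21864479] 0.07936150795480759
(array([-0.1975, -1.0511,  0.3285]), np.float64(-0.0016822407137483718), np.float64(104.66306473949211))
```

Call:
{"api": "drive_tool", "payload": {"steps": [{"jaw":0.85,"tx":-0.198,"ty":-1.0,"tz":0,"turn":0},{"jaw":0.85,"tx":-0.198,"ty":-1.0,"tz":0,"turn":0},{"jaw":0.85,"tx":-0.198,"ty":-1.0,"tz":0.0,"turn":0},{"jaw":0.85,"tx":-0.198,"ty":-1.0,"tz":0.1,"turn":0},{"jaw":0.85,"tx":-0.198,"ty":-1.0,"tz":0.2,"turn":0},{"jaw":0.85,"tx":-0.198,"ty":-1.0,"tz":0.25,"turn":0},{"jaw":0.85,"tx":-0.198,"ty":-1.0,"tz":0.25,"turn":0},{"jaw":0.85,"tx":-0.198,"ty":-1.0,"tz":0.25,"turn":0},{"jaw":0.85,"tx":-0.198,"ty":-1.0,"tz":0.25,"turn":0},{"jaw":0.85,"tx":-0.198,"ty":-1.0,"tz":0.25,"turn":0}]}}

```text
t: 2.05
tool_pos: [0.4491, 0.0009, 0.1445]
orientation: [-0.41, 3.114, 0.0]
force: [-0.1, 0.4, -0.9]
opening: 0.0789
```

```bash
cat >> h.py <<'E'
def snap(robot,n,tag):
    c=robot.get_calibration(n); p,d=robot.read_camera(n); nm=f"{n}{tag}"
    cv2.imwrite(f"pics/{nm}.png",p); np.save(f"pics/{nm}.npy",d); np.save(f"pics/{nm}_cal.npy",c,allow_pickle=True); return p,d,c
E
python3 - <<'E'
from h import *
from plant import robot
s=robot.read_state(); print(s['t'],s['tool_pos'],s['opening'])
snap(robot,"wrist",1)
from fit import *
P=pts("wrist1",[.40,-.08,.02],[.50,.04,.08]); print(len(P),P.min(0),P.max(0))
if len(P)>50: print(fitcap(P,[.452,-.017,1.832,.033]))
s=robot.read_state()
print(rows(s,[.452,-.017,.037],1.832))
E
```

```text
2.05 [0.44911653 0.00088459 0.14451244] 0.07893351107318228
3552 [ 0.41739261 -0.0498361   0.02704406] [0.48296531 0.01550001 0.06873405]
(array([ 0.45046844, -0.01752733,  1.83279678,  0.03381148]), np.float64(0.00036936174082364496))
(array([ 0.0069, -0.0598,  0.359 ]), np.float64(0.00022097854207391577), np.float64(105.00564420554012))
```

View pics/wrist1.png

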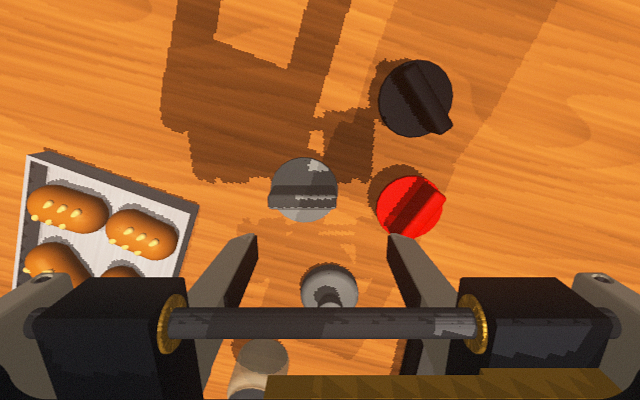

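The wrist view shows the grey cap's bar at (303,195), parallel to the jaw line, with the red look-alike at (411,205) clear of the right finger. The wrist fit of (0.4505, -0.0175, 105°) agrees with the earlier one. Now I descend and grip.

Call:
{"api": "drive_tool", "payload": {"force": 12, "steps": [{"jaw":0.85,"tx":0.01,"ty":-0.06,"tz":0.05,"turn":0},{"jaw":0.85,"tx":0.01,"ty":-0.06,"tz":0.2,"turn":0},{"jaw":0.85,"tx":0.01,"ty":-0.06,"tz":0.3,"turn":0},{"jaw":0.85,"tx":0.01,"ty":-0.06,"tz":0.357,"turn":0},{"jaw":0.85,"tx":0.01,"ty":-0.06,"tz":0.357,"turn":0},{"jaw":0.85,"tx":0.01,"ty":-0.06,"tz":0.357,"turn":0},{"jaw":0.5,"tx":0.01,"ty":-0.06,"tz":0.357,"turn":0},{"jaw":0.4,"tx":0.01,"ty":-0.06,"tz":0.357,"turn":0},{"jaw":0.4,"tx":0.01,"ty":-0.06,"tz":0.357,"turn":0},{"jaw":0.4,"tx":0.01,"ty":-0.06,"tz":0.357,"turn":0},{"jaw":0.4,"tx":0.01,"ty":-0.06,"tz":0.357,"turn":0}]}}

```text
t: 3.2
tool_pos: [0.4514, -0.0188, 0.0377]
orientation: [-0.406, 3.113, -0.0]
force: [-0.6, 1.8, 6.8]
opening: 0.0599
```

```bash
python3 - <<'E'
from h import *
from plant import robot
s=robot.read_state(); print(s['t'],s['tool_pos'],s['opening'],s['force'])
E
```

```text
3.2 [ 0.451413   -0.01884285  0.03774069] 0.05987862446064763 [-0.56760893  1.78516346  6.83482774]
```

```bash
cat >> h.py <<'E'
C=np.array([.594,.2275,.195]); PSI=.157
def mp(X,Z,Y=0): # mill-plane coords rel. rim centre (mm) -> world
    return C+np.array([np.cos(PSI)*X-np.sin(PSI)*Y,np.sin(PSI)*X+np.cos(PSI)*Y,Z])/1000
def inv(p):
    d=(np.asarray(p)-C)*1000; return np.array([np.cos(PSI)*d[0]+np.sin(PSI)*d[1],d[2],-np.sin(PSI)*d[0]+np.cos(PSI)*d[1]])
E
python3 - <<'E'
from h import *
from plant import robot
s=robot.read_state()
print(R.from_rotvec(s['orientation']).as_matrix().round(3))
for t in ((-75,30),(-58.6,2)): print(mp(*t),rows(s,mp(*t),PSI+np.pi/2))
E
```

```text
[[-0.967 -0.257  0.002]
 [-0.257  0.967  0.   ]
 [-0.002 -0.    -1.   ]]
[0.51992244 0.21577331 0.225     ] (array([-0.4226,  0.697 , -0.6237]), np.float64(0.03264090117303845), np.float64(104.87079959470084))
[0.53612073 0.21833755 0.197     ] (array([-0.4768,  0.6915, -0.5302]), np.float64(0.03264090117303845), np.float64(104.87079959470084))
```

Call:
{"api": "drive_tool", "payload": {"force": 20, "steps": [{"jaw":0.4,"tx":0,"ty":0,"tz":-0.1,"turn":0},{"jaw":0.4,"tx":0,"ty":0,"tz":-0.25,"turn":0},{"jaw":0.4,"tx":0,"ty":0,"tz":-0.4,"turn":0},{"jaw":0.4,"tx":0,"ty":0.05,"tz":-0.55,"turn":0},{"jaw":0.4,"tx":-0.1,"ty":0.15,"tz":-0.62,"turn":0.01},{"jaw":0.4,"tx":-0.2,"ty":0.27,"tz":-0.62,"turn":0.02},{"jaw":0.4,"tx":-0.28,"ty":0.4,"tz":-0.62,"turn":0.033},{"jaw":0.4,"tx":-0.35,"ty":0.52,"tz":-0.62,"turn":0.033},{"jaw":0.4,"tx":-0.42,"ty":0.64,"tz":-0.62,"turn":0.033},{"jaw":0.4,"tx":-0.42,"ty":0.697,"tz":-0.62,"turn":0.033},{"jaw":0.4,"tx":-0.42,"ty":0.697,"tz":-0.62,"turn":0.033},{"jaw":0.4,"tx":-0.42,"ty":0.697,"tz":-0.62,"turn":0.033}]}}

```text
t: 4.4
tool_pos: [0.5183, 0.2153, 0.2222]
orientation: [0.246, -3.131, 0.001]
force: [0.6, -0.8, -1.3]
opening: 0.06
```

```bash
python3 - <<'E'
from h import *
from plant import robot
s=robot.read_state(); print(s['t'],s['tool_pos'],inv(s['tool_pos']),s['opening'],s['force'])
a,d,c=snap(robot,"side",2); w,_,_=snap(robot,"wrist",2)
x=cv2.resize(a[90:230,230:390],None,fx=4,fy=4,interpolation=cv2.INTER_CUBIC);cv2.imwrite("pics/side2c.png",x)
for t in ((-75,7),(-58.6,2)): print(mp(*t),rows(s,mp(*t),PSI+np.pi/2))
E
```

```text
4.4 [0.51827385 0.21529242 0.22218544] [-76.70350129  27.18544437  -0.21721657] 0.05996041895335833 [ 0.57882103 -0.83896988 -1.32951151]
[0.51992244 0.21577331 0.202     ] (array([-0.0057,  0.0008,  0.0673]), np.float64(-2.6928986615395583e-05), np.float64(98.99059016596316))
[0.53612073 0.21833755 0.197     ] (array([-0.0604,  0.0008,  0.0839]), np.float64(-2.6928986615395583e-05), np.float64(98.99059016596316))
```

View pics/side2c.png

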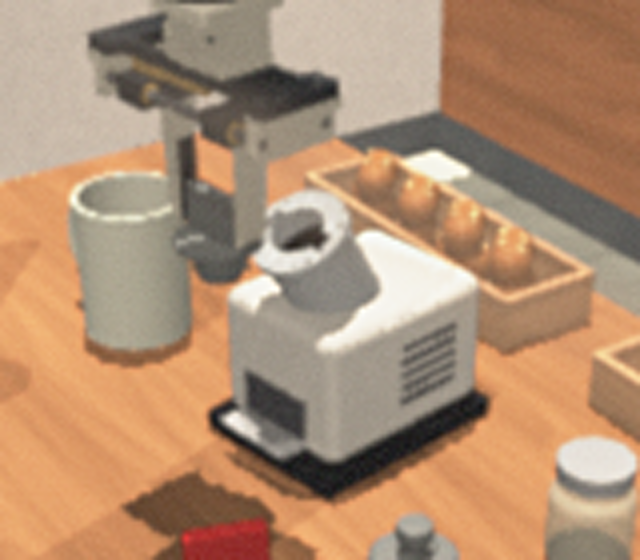

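View pics/wrist2.png

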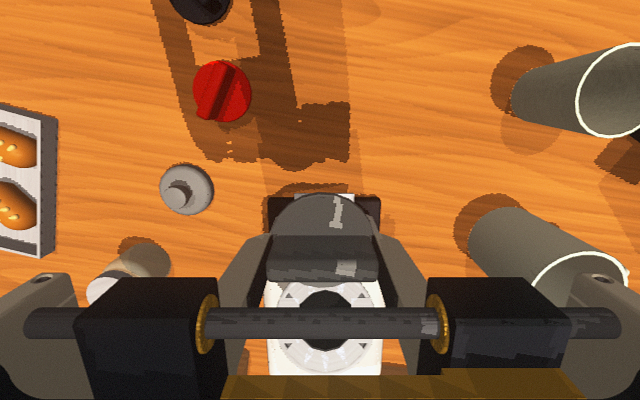

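```bash
python3 - <<'E'
from fit import *
P=pts("wrist2",[.545,.17,.165],[.66,.29,.222]); print(len(P))
# exclude fingers: keep near rim plane
Rn=Rneck(.157); q=(P-[.594,.2275,.195])@Rn; P=P[(abs(q[:,2])<.012)&(np.hypot(q[:,0],q[:,1])<.045)]; print(len(P))
print(fitneck(P,[.594,.2275,.157,.195]))
f=lambda v: necksdf((P-[v[0],v[1],.195])@Rneck(.157)); s=least_squares(f,[.594,.2275],loss='soft_l1',f_scale=.002,x_scale=.01); print(s.x)
a,d,c=load("wrist2")
x=cv2.resize(a[180:390,230:430],None,fx=3,fy=2.8,interpolation=cv2.INTER_CUBIC)
for nm,pt in dict(c=[0,0,0],sl=[0,.026,0],sr=[0,-.026,0],f=[-.04,0,0],b=[.04,0,0]).items():
    u,v=proj(np.array([.594,.2275,.195])+Rn@np.array(pt),c); print(nm,u,v)
    cv2.circle(x,(int((u-230)*3),int((v-180)*2.8)),3,(0,0,255),-1)
cv2.imwrite("pics/w2c.png",x)
E
```

```text
4234
3618
(array([0.59189011, 0.2276632 , 0.15954795, 0.19561105]), np.float64(0.0004941337500954397))
[0.59075903 0.22824411]
c 323.0937245824527 320.41936320164893
sl 356.4114789679657 320.4148697340528
sr 289.78403729050905 320.4238555812599
f 323.03551550800154 267.75832554512476
b 323.1563573004859 377.08241709797886
```

View pics/w2c.png

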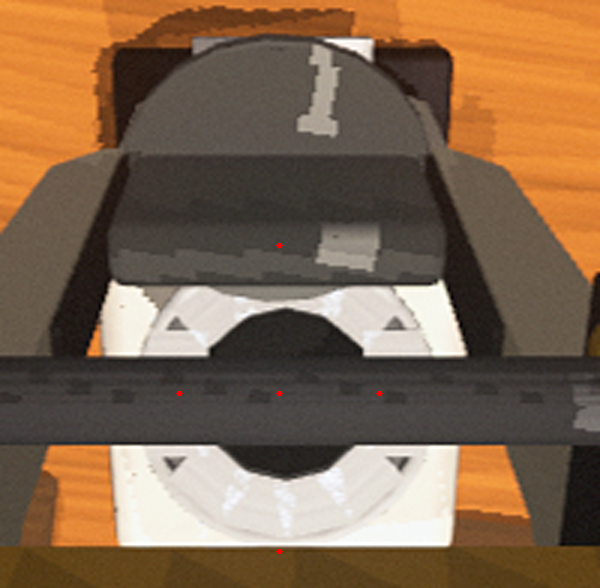

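```bash
sed -i 's/C=np.array(\[.594,.2275,.195\])/C=np.array([.5925,.2277,.195])/; s/PSI=.157/PSI=.158/' h.py; python3 - <<'E'
from h import *
from plant import robot
s=robot.read_state(); print(inv(s['tool_pos']))
for t in ((-58.6,2),(-58.6,-8),(-62,-12),(-65.5,-16.4),(-68,-21),(-70,-25.5)): print(rows(s,mp(*t),PSI+np.pi/2))
E
```

```text
[-75.08801084  27.53791949  -1.41921035]
(array([-0.055 ,  0.0049,  0.0851]), np.float64(-0.0009149777848062885), np.float64(98.88803716180188))
(array([-0.055 ,  0.0049,  0.1185]), np.float64(-0.0009149777848062885), np.float64(98.88803716180188))
(array([-0.0436,  0.0049,  0.1318]), np.float64(-0.0009149777848062885), np.float64(98.88803716180188))
(array([-0.032 ,  0.0049,  0.1465]), np.float64(-0.0009149777848062885), np.float64(98.88803716180188))
(array([-0.0236,  0.0049,  0.1618]), np.float64(-0.0009149777848062885), np.float64(98.88803716180188))
(array([-0.017 ,  0.0049,  0.1768]), np.float64(-0.0009149777848062885), np.float64(98.88803716180188))
```

Call:
{"api": "drive_tool", "payload": {"force": 10, "steps": [{"jaw":0.4,"tx":-0.055,"ty":0.005,"tz":0.06,"turn":0},{"jaw":0.4,"tx":-0.055,"ty":0.005,"tz":0.085,"turn":0},{"jaw":0.4,"tx":-0.055,"ty":0.005,"tz":0.1,"turn":0},{"jaw":0.4,"tx":-0.055,"ty":0.005,"tz":0.118,"turn":0},{"jaw":0.4,"tx":-0.049,"ty":0.005,"tz":0.125,"turn":0},{"jaw":0.4,"tx":-0.043,"ty":0.005,"tz":0.132,"turn":0},{"jaw":0.4,"tx":-0.038,"ty":0.005,"tz":0.14,"turn":0},{"jaw":0.4,"tx":-0.032,"ty":0.005,"tz":0.147,"turn":0},{"jaw":0.4,"tx":-0.028,"ty":0.005,"tz":0.155,"turn":0},{"jaw":0.4,"tx":-0.024,"ty":0.005,"tz":0.162,"turn":0}]}}

```text
t: 5.5
tool_pos: [0.5253, 0.2183, 0.1738]
orientation: [-0.245, 3.132, 0.0]
force: [-0.6, -0.2, 0.7]
opening: 0.06
```

```bash
python3 - <<'E'
from h import *
from plant import robot
s=robot.read_state(); print(s['t'],inv(s['tool_pos']),s['opening'],s['force'])
a,d,c=snap(robot,"side",3); w,_,_=snap(robot,"wrist",3)
x=cv2.resize(a[90:200,230:350],None,fx=5,fy=5,interpolation=cv2.INTER_CUBIC);cv2.imwrite("pics/side3c.png",x)
E
```

```text
5.5 [-67.85683987 -21.169298     1.32677534] 0.05999441269926621 [-0.55792257 -0.24237369  0.66852675]
```

View pics/side3c.png

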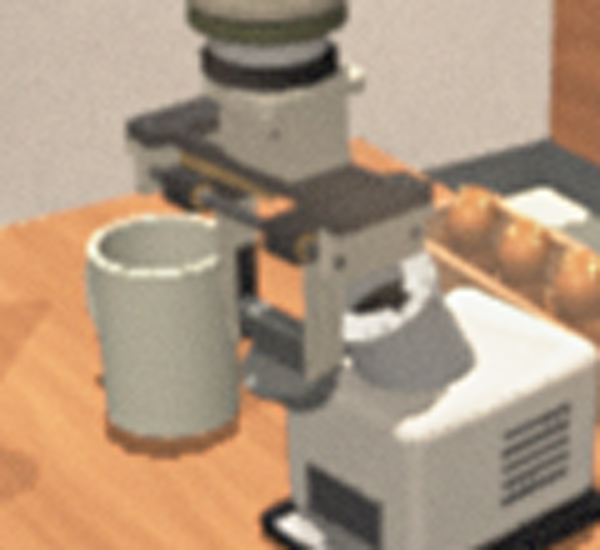

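View pics/wrist3.png

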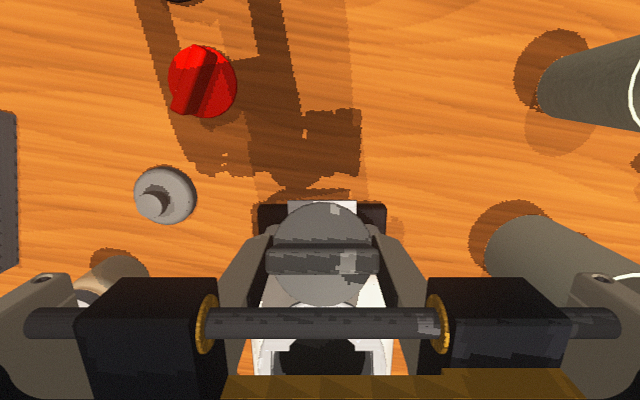

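```bash
cat > tilt.py <<'E'
from fit import *
import h
def Rcap(psi,th): return R.from_euler('z',psi).as_matrix()@R.from_euler('y',-th).as_matrix()@R.from_euler('z',np.pi/2).as_matrix()
def fittilt(n,tcp,th0=.4):
    a,d,c=load(n); W=cloud(d,c).reshape(-1,3); W=W[~np.isnan(W[:,0])]
    Ry=R.from_euler('z',h.PSI).as_matrix(); q=(W-tcp)@Ry
    P=W[(abs(q[:,0])<.05)&(abs(q[:,1])<.029)&(q[:,2]>-.03)&(q[:,2]<.045)]
    best=None
    def f(v): return capsdf((P-tcp-v[:3])@Rcap(h.PSI,v[3]))
    for t in (0.1,.3,.5):
        s=least_squares(f,[0,0,.0,t],loss='soft_l1',f_scale=.0015,x_scale=[.01,.01,.01,.2])
        if best is None or s.cost<best.cost: best=s
    r=f(best.x); return best.x, np.median(abs(r)), len(P)
E
python3 - <<'E'
from tilt import *
from plant import robot
tcp=robot.read_state()['tool_pos']
for n in ("wrist3","side3"):
    v,e,k=fittilt(n,tcp); print(n,"cap_center-TCP in mill axes",(v[:3]@R.from_euler('z',h.PSI).as_matrix()*1000).round(1),"tilt deg",np.degrees(v[3]).round(1),e.round(5),k)
E
```

```text
wrist3 cap_center-TCP in mill axes [ 4.6 -1.  -1. ] tilt deg 21.6 0.00043 8818
side3 cap_center-TCP in mill axes [ 7.2 -3.3  0.1] tilt deg 22.3 0.00113 294
```

Call:
{"api": "drive_tool", "payload": {"force": 10, "steps": [{"jaw":0.4,"tx":0.002,"ty":0,"tz":0.006,"turn":0},{"jaw":0.4,"tx":0.004,"ty":0,"tz":0.012,"turn":0},{"jaw":0.4,"tx":0.006,"ty":0,"tz":0.018,"turn":0},{"jaw":0.4,"tx":0.006,"ty":0,"tz":0.018,"turn":0}]}}

```text
t: 6.0
tool_pos: [0.5234, 0.2178, 0.1681]
orientation: [0.245, -3.131, 0.0]
force: [0.4, 0.4, 0.4]
opening: 0.0601
```

```bash
python3 - <<'E'
from tilt import *
from plant import robot
s=robot.read_state();tcp=s['tool_pos']; print(s['t'],h.inv(tcp),s['force'])
h.snap(robot,"wrist",4);h.snap(robot,"side",4)
for n in ("wrist4","side4"):
    v,e,k=fittilt(n,tcp); print(n,"cap_center-TCP in mill axes",(v[:3]@R.from_euler('z',h.PSI).as_matrix()*1000).round(1),"tilt deg",np.degrees(v[3]).round(1),e.round(5),k)
E
```

```text
6.0 [-69.82344172 -26.92016292   1.13266447] [0.38885773 0.35512978 0.39148819]
wrist4 cap_center-TCP in mill axes [ 6.3 -1.5  0.1] tilt deg 28.3 0.00044 8582
side4 cap_center-TCP in mill axes [ 8.9 -4.   0.8] tilt deg 28.6 0.00126 292
```

Call:
{"api": "drive_tool", "payload": {"force": 10, "steps": [{"jaw":0.4,"tx":0.001,"ty":0,"tz":0.004,"turn":0},{"jaw":0.4,"tx":0.001,"ty":0,"tz":0.006,"turn":0},{"jaw":0.4,"tx":0.001,"ty":0,"tz":0.006,"turn":0}]}}

```text
t: 6.4
tool_pos: [0.5233, 0.2178, 0.1667]
orientation: [0.245, -3.132, 0.0]
force: [-0.2, 0.3, 1.6]
opening: 0.06
```

Call:
{"api": "drive_tool", "payload": {"force": 25, "steps": [{"jaw":0.4,"tx":0,"ty":0,"tz":0,"turn":0},{"jaw":0.4,"tx":0.01,"ty":0,"tz":-0.018,"turn":0},{"jaw":0.4,"tx":0.03,"ty":0,"tz":-0.052,"turn":0},{"jaw":0.4,"tx":0.055,"ty":0,"tz":-0.095,"turn":0},{"jaw":0.4,"tx":0.055,"ty":0,"tz":-0.095,"turn":0}]}}

```text
t: 6.9
tool_pos: [0.5075, 0.2157, 0.1984]
orientation: [-0.245, 3.128, 0.002]
force: [0.4, -0.4, 0.1]
opening: 0.0598
```

```bash
python3 - <<'E'
from tilt import *
from plant import robot
s=robot.read_state();tcp=s['tool_pos']; print(s['t'],h.inv(tcp),s['force'])
h.snap(robot,"wrist",5);h.snap(robot,"side",5)
for n in ("wrist5","side5"):
    v,e,k=fittilt(n,tcp); print(n,"cap_center-TCP in mill axes",(v[:3]@R.from_euler('z',h.PSI).as_matrix()*1000).round(1),"tilt deg",np.degrees(v[3]).round(1),e.round(5),k)
    if n=="wrist5": off=v[:3]
Cw=np.array([.5914,.228,.1953]); Rn=Rneck(h.PSI)
# neck re-fit from this view
P=pts("wrist5",[.54,.17,.165],[.66,.29,.222]); q=(P-Cw)@Rn; P=P[(abs(q[:,2])<.008)&(np.hypot(q[:,0],q[:,1])<.045)]; print(len(P),fitneck(P,[.5914,.228,.158,.195]))
print("cap in neck now",(tcp+off-Cw)@Rn)
for dz in (.040,.034,.020,.007):
    print(dz,h.rows(s,Cw+Rn@[0,0,dz]-off,h.PSI+np.pi/2))
E
```

```text
6.9 [-85.8325356    3.36498873   1.50280877] [ 0.38532746 -0.42256538  0.08323155]
wrist5 cap_center-TCP in mill axes [ 6.6 -1.7  0.4] tilt deg 30.0 0.00045 8546
side5 cap_center-TCP in mill axes [ 5.5 -2.6  0.9] tilt deg 23.8 0.00124 252
1321 (array([0.59244367, 0.22820785, 0.15908924, 0.19581368]), np.float64(0.0004609020679667295))
cap in neck now [-0.06603475 -0.00061879  0.04209826]
0.04 (array([-0.1945,  0.0025, -0.1032]), np.float64(-0.0005442857496332306), np.float64(98.95476172813302))
0.034 (array([-0.2045,  0.0025, -0.0859]), np.float64(-0.0005442857496332306), np.float64(98.95476172813302))
0.02 (array([-0.2276,  0.0025, -0.0454]), np.float64(-0.0005442857496332306), np.float64(98.95476172813302))
0.007 (array([-0.2492,  0.0025, -0.0078]), np.float64(-0.0005442857496332306), np.float64(98.95476172813302))
```

View pics/wrist5.png

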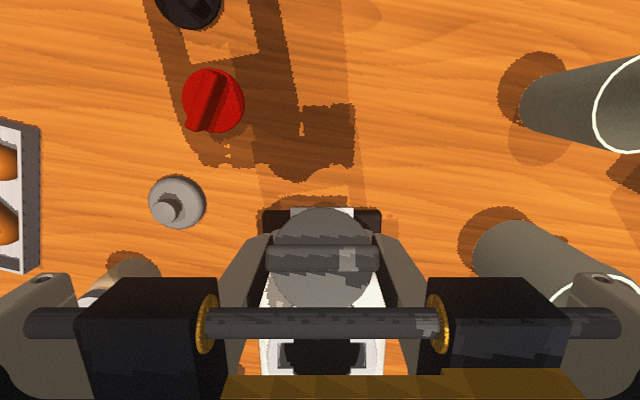

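The tilt is 30.0° in the close wrist fit, and the neck refit agrees with the earlier ones. Now I move over the mouth.

Call:
{"api": "drive_tool", "payload": {"force": 25, "steps": [{"jaw":0.4,"tx":-0.05,"ty":0.002,"tz":-0.04,"turn":0},{"jaw":0.4,"tx":-0.12,"ty":0.002,"tz":-0.08,"turn":0},{"jaw":0.4,"tx":-0.196,"ty":0.002,"tz":-0.105,"turn":0},{"jaw":0.4,"tx":-0.196,"ty":0.002,"tz":-0.105,"turn":0},{"jaw":0.4,"tx":-0.196,"ty":0.002,"tz":-0.105,"turn":0}]}}

```text
t: 7.5
tool_pos: [0.5648, 0.2249, 0.2259]
orientation: [0.244, -3.131, 0.0]
force: [-0.1, -0.4, -1.8]
opening: 0.0598
```

```bash
python3 - <<'E'
from tilt import *
from plant import robot
s=robot.read_state();tcp=s['tool_pos']; print(s['t'],h.inv(tcp),s['force'])
h.snap(robot,"wrist",6);a,_,_=h.snap(robot,"side",6)
v,e,k=fittilt("wrist6",tcp); print("cap_center-TCP in mill axes",(v[:3]@R.from_euler('z',h.PSI).as_matrix()*1000).round(1),"tilt deg",np.degrees(v[3]).round(1),e.round(5),k)
off=v[:3]
Cw=np.array([.592,.228,.1955]); Rn=Rneck(h.PSI)
print("cap in neck now",(tcp+off-Cw)@Rn)
for dz in (.034,.020,.007):
    print(dz,h.rows(s,Cw+Rn@[0,0,dz]-off,h.PSI+np.pi/2))
cv2.imwrite("pics/side6c.png",cv2.resize(a[90:200,230:350],None,fx=5,fy=5,interpolation=cv2.INTER_CUBIC))
E
```

```text
7.5 [-27.79573585  30.85396698   1.55207477] [-0.07028174 -0.37633276 -1.809835  ]
cap_center-TCP in mill axes [ 6.7 -1.6  0.4] tilt deg 29.7 0.00045 8575
cap in neck now [-0.00249293 -0.00040608  0.03694374]
0.034 (array([-0.0121,  0.0014,  0.0043]), np.float64(-0.0006986158628772266), np.float64(98.9269823077491))
0.02 (array([-0.0355,  0.0014,  0.0447]), np.float64(-0.0006986158628772266), np.float64(98.9269823077491))
0.007 (array([-0.0572,  0.0015,  0.0822]), np.float64(-0.0006986158628772266), np.float64(98.9269823077491))
```

View pics/side6c.png

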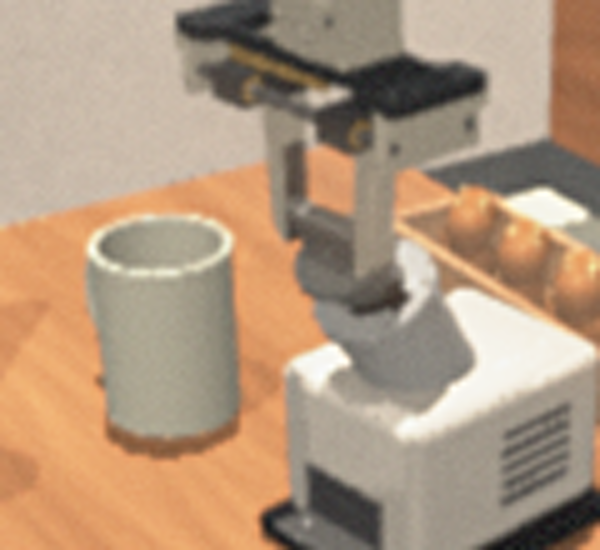

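Call:
{"api": "drive_tool", "payload": {"force": 20, "steps": [{"jaw":0.4,"tx":-0.012,"ty":0.001,"tz":0.004,"turn":0},{"jaw":0.4,"tx":-0.012,"ty":0.001,"tz":0.004,"turn":0},{"jaw":0.4,"tx":-0.02,"ty":0.001,"tz":0.018,"turn":0},{"jaw":0.4,"tx":-0.028,"ty":0.001,"tz":0.032,"turn":0},{"jaw":0.4,"tx":-0.034,"ty":0.001,"tz":0.042,"turn":0},{"jaw":0.4,"tx":-0.034,"ty":0.001,"tz":0.042,"turn":0}]}}

```text
t: 8.2
tool_pos: [0.5748, 0.2267, 0.2131]
orientation: [0.245, -3.131, 0.001]
force: [-1.0, 0.3, -0.4]
opening: 0.0598
```

```bash
cat > st.py <<'E'
from tilt import *
from plant import robot
import sys
tag=sys.argv[1]
s=robot.read_state();tcp=s['tool_pos']; print(s['t'],h.inv(tcp).round(1),s['force'].round(1),s['wrist_torque'].round(2))
h.snap(robot,"wrist",tag);a,_,_=h.snap(robot,"side",tag)
v,e,k=fittilt("wrist"+tag,tcp); print("cap_center-TCP in mill axes",(v[:3]@R.from_euler('z',h.PSI).as_matrix()*1000).round(1),"tilt deg",np.degrees(v[3]).round(1),e.round(5),k)
off=v[:3]
Cw=np.array([.592,.228,.1955]); Rn=Rneck(h.PSI)
print("cap in neck now",((tcp+off-Cw)@Rn).round(4))
for dz in (.020,.014,.007,.004):
    print(dz,h.rows(s,Cw+Rn@[0,0,dz]-off,h.PSI+np.pi/2))
cv2.imwrite(f"pics/side{tag}c.png",cv2.resize(a[90:200,230:350],None,fx=5,fy=5,interpolation=cv2.INTER_CUBIC))
E
python3 st.py 7
```

```text
8.2 [-17.6  18.1   1.8] [-1.   0.3 -0.4] [ 0.01 -0.02 -0.06]
cap_center-TCP in mill axes [ 7.1 -1.1  0.5] tilt deg 29.5 0.00046 8801
cap in neck now [0.0003 0.0004 0.0207]
0.02 (array([-0.0003, -0.0014,  0.0027]), np.float64(-0.0006475304402831985), np.float64(98.93617768381603))
0.014 (array([-0.0103, -0.0014,  0.02  ]), np.float64(-0.0006475304402831985), np.float64(98.93617768381603))
0.007 (array([-0.022 , -0.0013,  0.0402]), np.float64(-0.0006475304402831985), np.float64(98.93617768381603))
0.004 (array([-0.027 , -0.0013,  0.0488]), np.float64(-0.0006475304402831985), np.float64(98.93617768381603))
```

View pics/side7c.png

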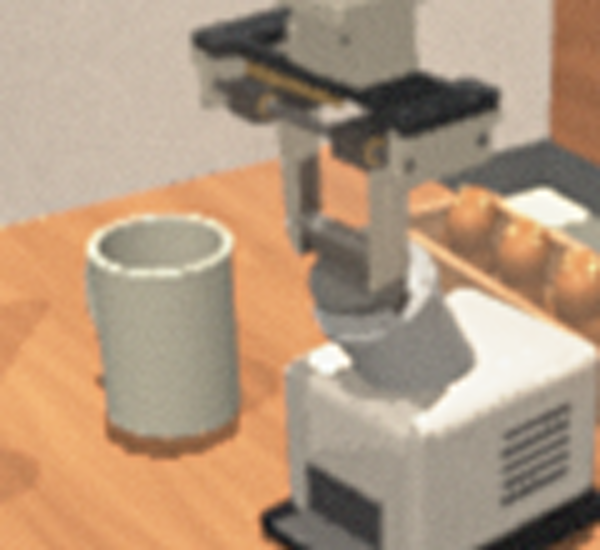

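The plug is about 12 mm in with no contact force, and the lugs are just at the slots. I push on home.

Call:
{"api": "drive_tool", "payload": {"force": 15, "steps": [{"jaw":0.4,"tx":-0.006,"ty":0,"tz":0.011,"turn":0},{"jaw":0.4,"tx":-0.012,"ty":0,"tz":0.022,"turn":0},{"jaw":0.4,"tx":-0.017,"ty":0,"tz":0.031,"turn":0},{"jaw":0.4,"tx":-0.022,"ty":0,"tz":0.04,"turn":0},{"jaw":0.4,"tx":-0.022,"ty":0,"tz":0.04,"turn":0}]}}

```text
t: 8.8
tool_pos: [0.5816, 0.2279, 0.2017]
orientation: [0.245, -3.132, 0.0]
force: [0.7, 0.1, -1.6]
opening: 0.06
```

```bash
python3 st.py 8
```

```text
8.8 [-10.8   6.7   1.9] [ 0.7  0.1 -1.6] [ 0.06 -0.03 -0.03]
cap_center-TCP in mill axes [ 5.4 -0.6 -0.4] tilt deg 29.9 0.00052 9678
cap in neck now [-0.0013  0.001   0.0075]
0.02 (array([ 0.017 , -0.0032, -0.0384]), np.float64(-0.0006474246150497611), np.float64(98.93619673235804))
0.014 (array([ 0.007 , -0.0032, -0.0211]), np.float64(-0.0006474246150497611), np.float64(98.93619673235804))
0.007 (array([-0.0047, -0.0032, -0.0009]), np.float64(-0.0006474246150497611), np.float64(98.93619673235804))
0.004 (array([-0.0097, -0.0032,  0.0078]), np.float64(-0.0006474246150497611), np.float64(98.93619673235804))
```

View pics/side8c.png

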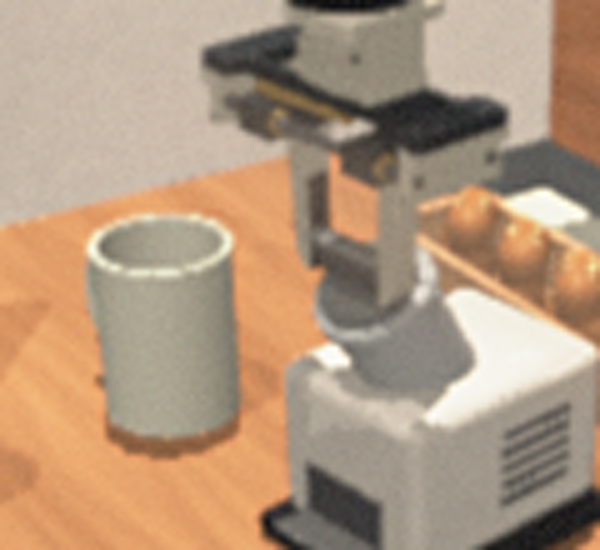

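Call:
{"api": "drive_tool", "payload": {"force": 15, "steps": [{"jaw":0.4,"tx":-0.004,"ty":0,"tz":0.007,"turn":0},{"jaw":0.4,"tx":-0.008,"ty":0,"tz":0.014,"turn":0},{"jaw":0.4,"tx":-0.008,"ty":0,"tz":0.014,"turn":0}]}}

```text
t: 9.2
tool_pos: [0.5836, 0.2282, 0.2006]
orientation: [-0.245, 3.132, 0.0]
force: [-10.6, -3.0, 14.1]
opening: 0.0596
```

```bash
python3 st.py 9
```

```text
9.2 [-8.7  5.6  1.9] [-10.6  -3.   14.1] [-0.46  1.84  0.05]
cap_center-TCP in mill axes [ 3.6 -0.6  0.4] tilt deg 30.0 0.00051 9947
cap in neck now [-0.0013  0.0009  0.0071]
0.02 (array([ 0.0177, -0.0031, -0.0394]), np.float64(-0.000570876457336907), np.float64(98.94997540074635))
0.014 (array([ 0.0077, -0.0031, -0.0221]), np.float64(-0.000570876457336907), np.float64(98.94997540074635))
0.007 (array([-0.004 , -0.0031, -0.0019]), np.float64(-0.000570876457336907), np.float64(98.94997540074635))
0.004 (array([-0.009 , -0.0031,  0.0068]), np.float64(-0.000570876457336907), np.float64(98.94997540074635))
```

I feel 17 N along the neck axis, and the fit gives z = 7.1 mm with 30.0° tilt, so the cap is home. I release it gently, lift off and look.

Call:
{"api": "drive_tool", "payload": {"force": 10, "steps": [{"jaw":0.4,"tx":-0.004,"ty":0,"tz":0.007,"turn":0},{"jaw":0.4,"tx":0.001,"ty":0,"tz":-0.003,"turn":0},{"jaw":0.8,"tx":0.001,"ty":0,"tz":-0.003,"turn":0},{"jaw":0.85,"tx":0.001,"ty":0,"tz":-0.003,"turn":0},{"jaw":0.85,"tx":0.001,"ty":0,"tz":-0.003,"turn":0},{"jaw":0.85,"tx":0.001,"ty":0,"tz":-0.08,"turn":0},{"jaw":0.85,"tx":0.001,"ty":0,"tz":-0.2,"turn":0},{"jaw":0.85,"tx":0.001,"ty":0,"tz":-0.25,"turn":0},{"jaw":0.85,"tx":0.001,"ty":0,"tz":-0.25,"turn":0}]}}

```text
t: 10.2
tool_pos: [0.5852, 0.2287, 0.2761]
orientation: [-0.244, 3.127, 0.002]
force: [-0.0, -0.3, 0.7]
opening: 0.079
```

```bash
cat > capneck.py <<'E'
from tilt import *
from plant import robot
import sys
def fitin(n,phi0=0,z0=.007,rest=True):
    """fit cap in neck frame: jointly neck pos (x,y) and cap turn phi, z."""
    a,d,c=load(n); W=cloud(d,c).reshape(-1,3); W=W[~np.isnan(W[:,0])]
    Cw=np.array([.592,.228,.1955]); Rn=Rneck(h.PSI); q=(W-Cw)@Rn
    P=q[(np.hypot(q[:,0],q[:,1])<.036)&(q[:,2]>.004)&(q[:,2]<.055)]
    def f(v):
        M=R.from_rotvec([v[4],v[5],0]).as_matrix()@R.from_euler('z',np.pi/2+v[3]).as_matrix()
        return capsdf((P-v[:3])@M)
    b=None
    for p in np.radians([0,-20,-40,-60]):
        s=least_squares(f,[0,0,z0,p,0,0],loss='soft_l1',f_scale=.0015,x_scale=[.01,.01,.01,.2,.1,.1])
        if b is None or s.cost<b.cost: b=s
    return b.x,np.median(abs(f(b.x))),len(P)
if __name__=="__main__":
    tag=sys.argv[1]
    s=robot.read_state(); print(s['t'],h.inv(s['tool_pos']).round(1),s['force'].round(1),s['opening'])
    for n in ("wrist","side"):
        a,_,_=h.snap(robot,n,tag)
        if n=="side": cv2.imwrite(f"pics/side{tag}c.png",cv2.resize(a[90:200,230:350],None,fx=5,fy=5,interpolation=cv2.INTER_CUBIC))
        x,e,k=fitin(n+tag); print(n,"xyz mm",(x[:3]*1000).round(1),"turn deg",np.degrees(x[3]).round(1),"tilt",np.degrees(x[4:]).round(1),e.round(5),k)
E
python3 capneck.py 10
```

```text
10.2 [-7.1 81.1  2.2] [-0.  -0.3  0.7] 0.07897401555218275
wrist xyz mm [-1.2  0.8  7.1] turn deg 0.1 tilt [ 0.  -0.1] 0.0004 4539
side xyz mm [0.  1.  6.5] turn deg 0.4 tilt [-0.1  0.5] 0.00075 278
```

View pics/wrist10.png

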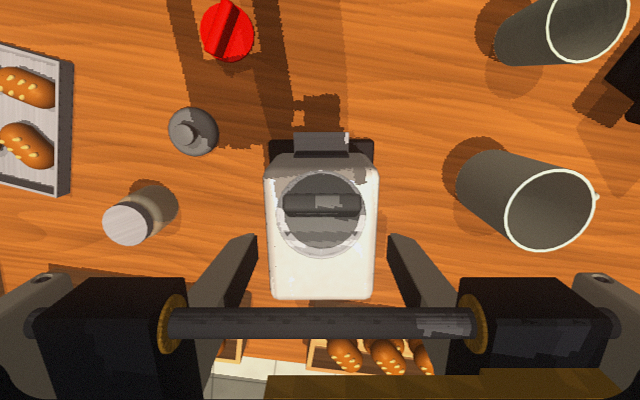

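View pics/side10c.png

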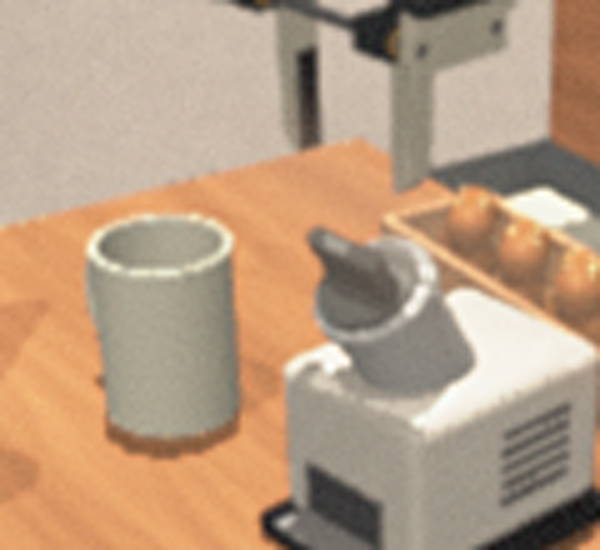

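The cap is home (z 7.1 mm, turn 0.1°, tilt 0°). In the wrist view the bar sits at (323,205) in line with the slots.

Next I close the fingers and push the bar's right end from behind, towards the front. That turns the cap clockwise without levering it out.

```bash
cat > push.py <<'E'
from tilt import *
from plant import robot
O=(-1.5,1.9,0.3) # X,Y,Z mm in h frame
def tcp(x,y,z): # corner in neck mm
    X=.866*x-.5*z; Z=.5*x+.866*z
    return h.mp(O[0]+X+7.5, O[2]+Z, O[1]+y-17.5)
def corner(p):
    X,Z,Y=h.inv(p); X-=O[0]+7.5; Z-=O[2]; Y-=O[1]-17.5
    return np.array([.866*X+.5*Z, Y, -.5*X+.866*Z])
if __name__=="__main__":
    s=robot.read_state(); print(s['t'],corner(s['tool_pos']).round(1),s['force'].round(1),s['wrist_torque'].round(2),s['opening'])
    import sys
    for c in eval(sys.argv[1]): print(c,h.rows(s,tcp(*c),h.PSI+np.pi/2)[:2])
E
python3 push.py "[(40,-22,66),(14,-22,18),(7,-22,18),(-6,-22,18),(-17,-18,18),(-20,-18,18)]"
```

```text
10.3 [25.5 17.5 73.7] [-0.8 -0.4 -0.8] [ 0.02 -0.03  0.04] 0.07897722533651523
(40, -22, 66) (array([-0.0549, -0.1315, -0.0021]), np.float64(-0.0006466738293950837))
(14, -22, 18) (array([-0.06  , -0.1315,  0.1798]), np.float64(-0.0006466738293950837))
(7, -22, 18) (array([-0.0398, -0.1316,  0.1915]), np.float64(-0.0006466738293950837))
(-6, -22, 18) (array([-0.0023, -0.1316,  0.2132]), np.float64(-0.0006466738293950837))
(-17, -18, 18) (array([ 0.0295, -0.1184,  0.2315]), np.float64(-0.0006466738293950837))
(-20, -18, 18) (array([ 0.0382, -0.1184,  0.2365]), np.float64(-0.0006466738293950837))
```

Call:
{"api": "drive_tool", "payload": {"force": 10, "steps": [{"jaw":0,"tx":-0.03,"ty":-0.06,"tz":0,"turn":0},{"jaw":0,"tx":-0.06,"ty":-0.131,"tz":0,"turn":0},{"jaw":0,"tx":-0.06,"ty":-0.131,"tz":0,"turn":0},{"jaw":0,"tx":-0.06,"ty":-0.131,"tz":0,"turn":0},{"jaw":0,"tx":-0.06,"ty":-0.131,"tz":0,"turn":0},{"jaw":0,"tx":-0.06,"ty":-0.131,"tz":0.05,"turn":0},{"jaw":0,"tx":-0.06,"ty":-0.131,"tz":0.1,"turn":0},{"jaw":0,"tx":-0.06,"ty":-0.131,"tz":0.14,"turn":0},{"jaw":0,"tx":-0.06,"ty":-0.131,"tz":0.17,"turn":0},{"jaw":0,"tx":-0.06,"ty":-0.131,"tz":0.18,"turn":0},{"jaw":0,"tx":-0.06,"ty":-0.131,"tz":0.18,"turn":0}]}}

```text
t: 11.4
tool_pos: [0.6071, 0.1921, 0.2181]
orientation: [0.245, -3.131, 0.0]
force: [0.2, -0.0, 0.5]
opening: 0.0006
```

```bash
python3 push.py "[(14,-22,18),(7,-22,18),(0,-22,18),(-6,-22,18),(-17,-18,18),(-20,-18,18)]"; python3 capneck.py 11
```

```text
11.4 [ 13.9 -21.8  18.3] [ 0.2 -0.   0.5] [ 0.02 -0.01 -0.  ] 0.0005737177923829116
(14, -22, 18) (array([-0.0009, -0.0006,  0.0007]), np.float64(-0.0006306833408675298))
(7, -22, 18) (array([ 0.0193, -0.0006,  0.0124]), np.float64(-0.0006306833408675298))
(0, -22, 18) (array([ 0.0395, -0.0007,  0.0241]), np.float64(-0.0006306833408675298))
(-6, -22, 18) (array([ 0.0568, -0.0007,  0.0341]), np.float64(-0.0006306833408675298))
(-17, -18, 18) (array([0.0886, 0.0126, 0.0525]), np.float64(-0.0006306833408675298))
(-20, -18, 18) (array([0.0972, 0.0126, 0.0575]), np.float64(-0.0006306833408675298))
11.4 [  8.9  23.1 -37.4] [ 0.2 -0.   0.5] 0.0005737177923829116
wrist xyz mm [-0.2  0.7  7.1] turn deg 6.1 tilt [0.1 0.1] 0.0005 8160
side xyz mm [0.3 0.8 6.7] turn deg 2.4 tilt [-0.1  0.7] 0.00084 283
```

View pics/wrist11.png

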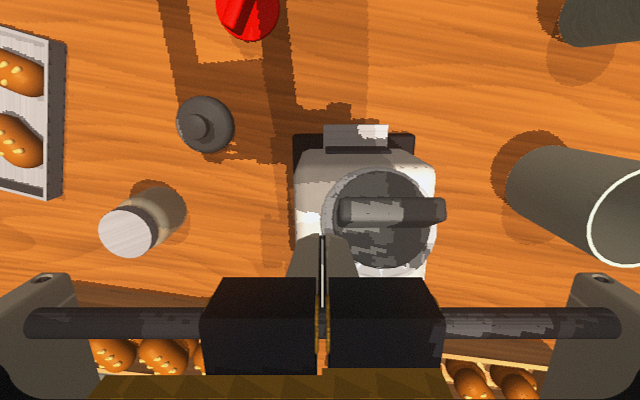

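View pics/side11c.png

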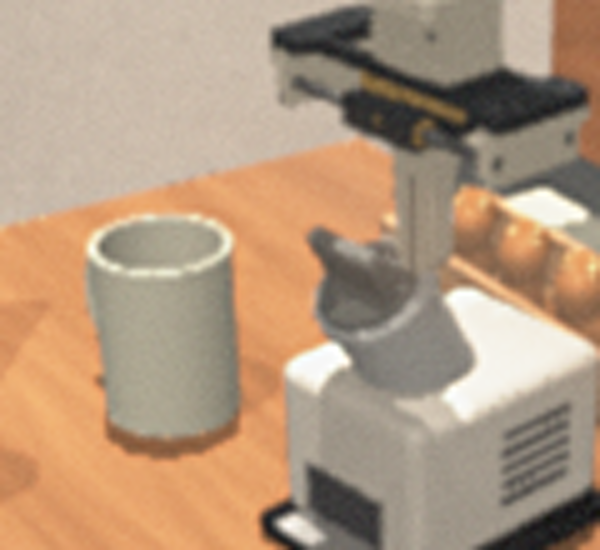

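```bash
python3 push.py "[(11,-18,18),(7,-18.5,18),(3,-18.5,18),(-1,-19,18),(-6,-19.5,18),(-9,-19.5,18),(-12,-18.5,18),(-15,-16.5,18),(-17,-14.5,18)]"
```

```text
11.5 [ 15.2 -21.8  19.2] [ 0.  -0.7  1.3] [ 0.04  0.02 -0.03] 0.0003840111313894038
(11, -18, 18) (array([0.0102, 0.0127, 0.0106]), np.float64(-0.0006286654486603578))
(7, -18.5, 18) (array([0.0217, 0.011 , 0.0172]), np.float64(-0.0006286654486603578))
(3, -18.5, 18) (array([0.0333, 0.011 , 0.0239]), np.float64(-0.0006286654486603578))
(-1, -19, 18) (array([0.0448, 0.0093, 0.0305]), np.float64(-0.0006286654486603578))
(-6, -19.5, 18) (array([0.0593, 0.0076, 0.0389]), np.float64(-0.0006286654486603578))
(-9, -19.5, 18) (array([0.0679, 0.0075, 0.0439]), np.float64(-0.0006286654486603578))
(-12, -18.5, 18) (array([0.0766, 0.0109, 0.0489]), np.float64(-0.0006286654486603578))
(-15, -16.5, 18) (array([0.0853, 0.0175, 0.0538]), np.float64(-0.0006286654486603578))
(-17, -14.5, 18) (array([0.0911, 0.0242, 0.0572]), np.float64(-0.0006286654486603578))
```

Call:
{"api": "drive_tool", "payload": {"force": 10, "steps": [{"jaw":0,"tx":0.009,"ty":0.012,"tz":0.008,"turn":0},{"jaw":0,"tx":0.02,"ty":0.011,"tz":0.015,"turn":0},{"jaw":0,"tx":0.026,"ty":0.011,"tz":0.018,"turn":0},{"jaw":0,"tx":0.032,"ty":0.011,"tz":0.022,"turn":0},{"jaw":0,"tx":0.038,"ty":0.01,"tz":0.025,"turn":0},{"jaw":0,"tx":0.044,"ty":0.009,"tz":0.028,"turn":0},{"jaw":0,"tx":0.044,"ty":0.009,"tz":0.028,"turn":0}]}}

```text
t: 12.2
tool_pos: [0.5937, 0.1926, 0.2103]
orientation: [0.244, -3.131, 0.0]
force: [0.7, -3.8, 2.5]
opening: 0.0005
```

```bash
python3 push.py "[(-6,-19.5,18),(-9,-19.5,18),(-12,-18.5,18),(-15,-16.5,18),(-17,-14.5,18)]"; python3 capneck.py 12
```

```text
12.2 [ -1.4 -19.3  18.2] [ 0.7 -3.8  2.5] [-0.46 -0.28 -0.01] 0.0004683434646432607
(-6, -19.5, 18) (array([ 0.0128, -0.0007,  0.0082]), np.float64(-0.0006897249879829717))
(-9, -19.5, 18) (array([ 0.0215, -0.0007,  0.0132]), np.float64(-0.0006897249879829717))
(-12, -18.5, 18) (array([0.0301, 0.0026, 0.0182]), np.float64(-0.0006897249879829717))
(-15, -16.5, 18) (array([0.0388, 0.0092, 0.0232]), np.float64(-0.0006897249879829717))
(-17, -14.5, 18) (array([0.0446, 0.0159, 0.0266]), np.float64(-0.0006897249879829717))
12.2 [ -4.3  15.3 -34.9] [ 0.7 -3.8  2.5] 0.0004683434646432607
wrist xyz mm [-0.2 -1.3  7.3] turn deg -7.9 tilt [-0.5  0.1] 0.00061 7512
side xyz mm [ 0.6 -1.7  6.8] turn deg -10.7 tilt [-0.7  0.9] 0.0012 260
```

View pics/wrist12.png

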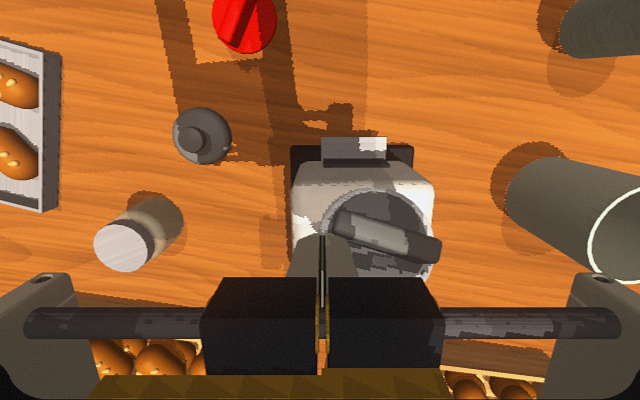

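View pics/side12c.png

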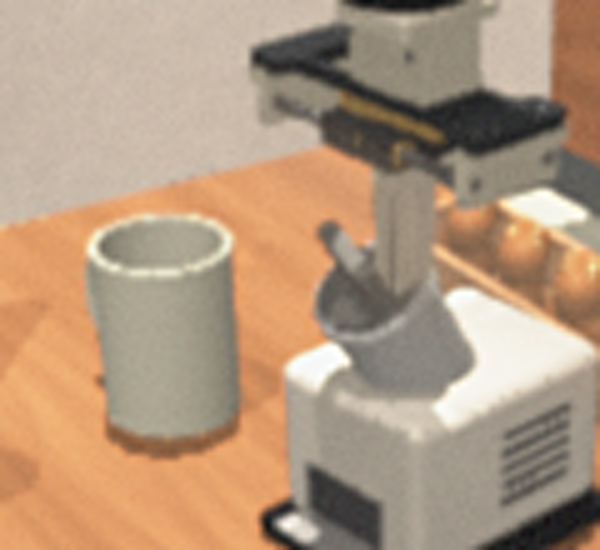

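The bar is turning clockwise: in the wrist view its near-right end at (340,215) has moved towards the front, and the cap is still flat. I carry on along the arc.

Call:
{"api": "drive_tool", "payload": {"force": 10, "steps": [{"jaw":0,"tx":0.006,"ty":0,"tz":0.004,"turn":0},{"jaw":0,"tx":0.013,"ty":0,"tz":0.008,"turn":0},{"jaw":0,"tx":0.02,"ty":0,"tz":0.012,"turn":0},{"jaw":0,"tx":0.026,"ty":0.001,"tz":0.015,"turn":0},{"jaw":0,"tx":0.03,"ty":0.003,"tz":0.018,"turn":0},{"jaw":0,"tx":0.034,"ty":0.006,"tz":0.02,"turn":0},{"jaw":0,"tx":0.034,"ty":0.006,"tz":0.02,"turn":0}]}}

```text
t: 13.0
tool_pos: [0.5864, 0.1925, 0.2077]
orientation: [-0.243, 3.125, -0.001]
force: [7.6, -6.2, 12.0]
opening: 0.0004
```

```bash
python3 push.py "[(-12,-18.5,18),(-15,-16.5,18),(-17,-14.5,18),(-19,-12,18)]"; python3 capneck.py 13
```

```text
13.0 [ -9.  -18.2  19.5] [ 7.6 -6.2 12. ] [-0.94 -1.21 -0.01] 0.0003500192828760694
(-12, -18.5, 18) (array([ 0.0063, -0.001 ,  0.0095]), np.float64(-0.0008666981532456207))
(-15, -16.5, 18) (array([0.015 , 0.0056, 0.0144]), np.float64(-0.0008666981532456207))
(-17, -14.5, 18) (array([0.0208, 0.0123, 0.0177]), np.float64(-0.0008666981532456207))
(-19, -12, 18) (array([0.0266, 0.0206, 0.021 ]), np.float64(-0.0008666981532456207))
13.0 [-11.5  12.7 -33.8] [ 7.6 -6.2 12. ] 0.0003500192828760694
wrist xyz mm [-1.  -1.3  9.1] turn deg -18.5 tilt [-1.2 -3.1] 0.00067 6547
side xyz mm [-0.  -1.6  8.6] turn deg -21.6 tilt [-1.4 -1.4] 0.00137 240
```

View pics/wrist13.png

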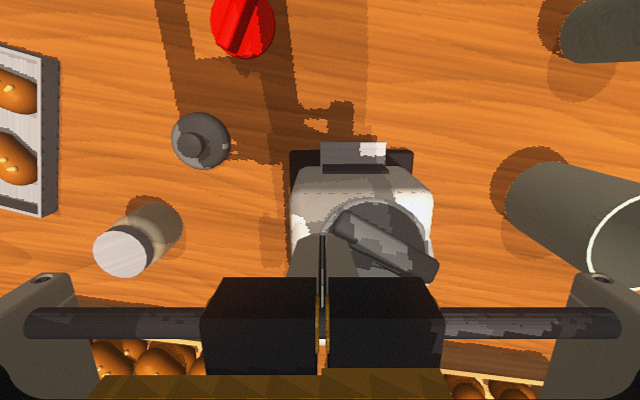

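View pics/side13c.png

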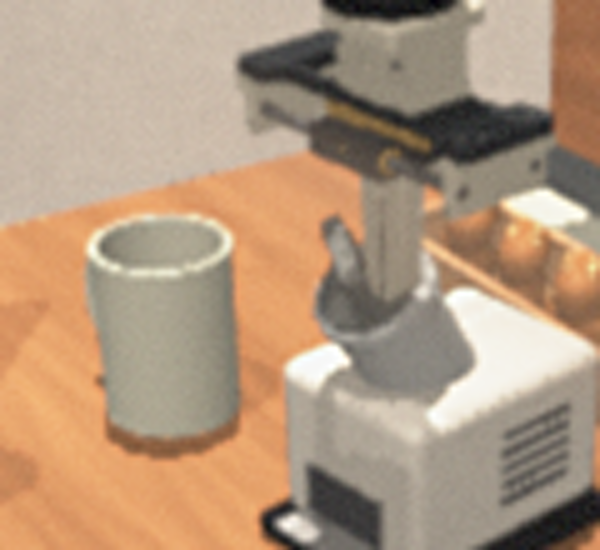

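```bash
cat > capneck2.py <<'E'
from capneck import *
import push
def fit2(n,tcpw):
    a,d,c=load(n); W=cloud(d,c).reshape(-1,3); W=W[~np.isnan(W[:,0])]
    Ry=R.from_euler('z',h.PSI).as_matrix(); t=(W-tcpw)@Ry*1000
    W=W[~((abs(t[:,0])<14)&(abs(t[:,1])<24)&(t[:,2]>-4))]
    Cw=np.array([.592,.228,.1955]); Rn=Rneck(h.PSI); q=(W-Cw)@Rn
    P=q[(np.hypot(q[:,0],q[:,1])<.036)&(q[:,2]>.009)&(q[:,2]<.06)]
    def f(v):
        M=R.from_rotvec([v[4],v[5],0]).as_matrix()@R.from_euler('z',np.pi/2+v[3]).as_matrix()
        return capsdf((P-v[:3])@M)
    b=None
    for p in np.radians([0,-20,-40,-60]):
        s=least_squares(f,[0,0,.007,p,0,0],loss='soft_l1',f_scale=.001,x_scale=[.01,.01,.01,.2,.1,.1])
        if b is None or s.cost<b.cost: b=s
    return b.x,np.median(abs(f(b.x))),len(P)
if __name__=="__main__":
    tag=sys.argv[1]; live=len(sys.argv)<3
    s=robot.read_state(); print(s['t'],"corner",push.corner(s['tool_pos']).round(1),s['force'].round(1),"F neck",(s['force']@Rneck(h.PSI)).round(1))
    for n in ("wrist","side"):
        if live:
            a,_,_=h.snap(robot,n,tag)
            if n=="side": cv2.imwrite(f"pics/side{tag}c.png",cv2.resize(a[90:200,230:350],None,fx=5,fy=5,interpolation=cv2.INTER_CUBIC))
        x,e,k=fit2(n+tag,s['tool_pos']); print(n,"xyz mm",(x[:3]*1000).round(1),"turn deg",np.degrees(x[3]).round(1),"tilt",np.degrees(x[4:]).round(1),e.round(5),k)
E
python3 capneck2.py 13 old
```

```text
13.1 corner [ -9.  -18.2  19.5] [ 7.7 -5.7 11.2] F neck [11.4 -6.9  6.3]
wrist xyz mm [-1.8 -0.3  8.9] turn deg -29.8 tilt [-1.3 -5. ] 0.00039 3341
side xyz mm [-2.4 -0.5  8.6] turn deg -32.6 tilt [ 0.1 -1.5] 0.00075 106
```

Turn is now about -30°, with the cap tipped up to 5° within the lug slack. I continue with a little more downward push.

Call:
{"api": "drive_tool", "payload": {"force": 10, "steps": [{"jaw":0,"tx":0.003,"ty":0.001,"tz":0.009,"turn":0},{"jaw":0,"tx":0.009,"ty":0.003,"tz":0.013,"turn":0},{"jaw":0,"tx":0.015,"ty":0.006,"tz":0.017,"turn":0},{"jaw":0,"tx":0.02,"ty":0.01,"tz":0.02,"turn":0},{"jaw":0,"tx":0.02,"ty":0.01,"tz":0.02,"turn":0}]}}

```text
t: 13.6
tool_pos: [0.5848, 0.1933, 0.2065]
orientation: [-0.24, 3.113, -0.003]
force: [17.9, -13.2, 24.7]
opening: 0.0005
```

```bash
python3 capneck2.py 14;python3 push.py "[(-12,-18.5,18),(-15,-16.5,18),(-17,-14.5,18),(-19,-12,18)]"
```

```text
13.6 corner [-10.8 -17.2  19.2] [ 17.9 -13.2  24.7] F neck [ 25.9 -15.9  13.6]
wrist xyz mm [-2.   0.2  9.1] turn deg -32.7 tilt [-2.  -5.3] 0.00039 3195
side xyz mm [-0.8 -0.6  8.5] turn deg -30.1 tilt [-2.3 -4.8] 0.00071 102
13.7 [-10.8 -17.2  19.2] [ 16.3 -12.5  25.7] [-2.   -2.95 -0.15] 0.0005225188003140845
(-12, -18.5, 18) (array([ 0.0015, -0.0042,  0.0055]), np.float64(-0.0014204072133820057))
(-15, -16.5, 18) (array([0.0103, 0.0024, 0.0103]), np.float64(-0.0014204072133820057))
(-17, -14.5, 18) (array([0.0161, 0.0091, 0.0135]), np.float64(-0.0014204072133820057))
(-19, -12, 18) (array([0.022 , 0.0174, 0.0167]), np.float64(-0.0014204072133820057))
```

View pics/side14c.png

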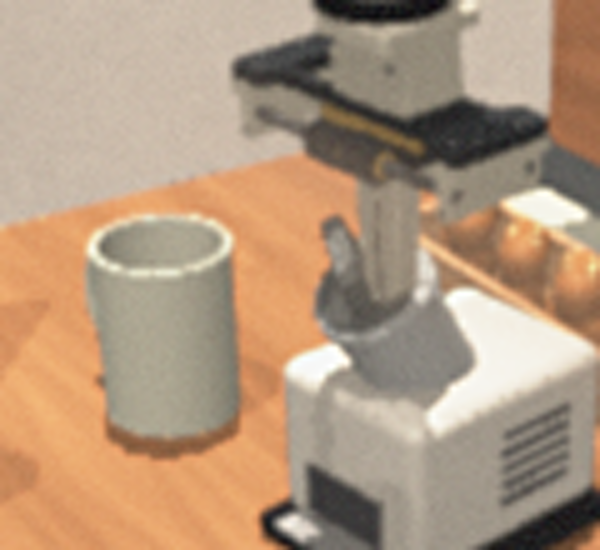

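It has jammed. The force rose to about 33 N while the turn stayed near -32° and the cap was tipped 5°, so a one-sided push wedges it. I back off and let it settle. The alternative is a couple, with one finger behind the right end and the other in front of the left end, turning the tool.

Call:
{"api": "drive_tool", "payload": {"force": 10, "steps": [{"jaw":0,"tx":-0.02,"ty":-0.01,"tz":-0.02,"turn":0},{"jaw":0,"tx":-0.05,"ty":-0.03,"tz":-0.04,"turn":0},{"jaw":0,"tx":-0.05,"ty":-0.03,"tz":-0.15,"turn":0},{"jaw":0.3,"tx":-0.05,"ty":0,"tz":-0.25,"turn":0},{"jaw":0.43,"tx":0.0,"ty":0.08,"tz":-0.25,"turn":0},{"jaw":0.43,"tx":0.0,"ty":0.08,"tz":-0.25,"turn":0},{"jaw":0.43,"tx":0.0,"ty":0.08,"tz":-0.25,"turn":0}]}}

```text
t: 14.4
tool_pos: [0.5726, 0.2194, 0.2725]
orientation: [0.247, -3.13, -0.0]
force: [0.7, -0.1, -0.2]
opening: 0.0279
```

```bash
python3 capneck2.py 15; python3 -c "
from plant import robot
s=robot.read_state();print(s['q'],s['opening'])
import h;print(h.inv(s['tool_pos']))"
```

```text
14.4 corner [15.3 10.5 80.4] [ 0.7 -0.1 -0.2] F neck [ 0.5 -0.2 -0.5]
wrist xyz mm [-0.9  0.8  7. ] turn deg -31.5 tilt [-0.5 -0.6] 0.00038 1379
side xyz mm [-0.   0.3  6.2] turn deg -31.7 tilt [-0.6 -0.5] 0.00056 115
[ 2.80633450e-01  1.52840795e-01  1.36685493e+00  8.08499674e-05
  1.62419211e+00 -1.44641869e+00] 0.03578400357609942
[-20.65164075  77.18841351  -6.03209373]
```

View pics/wrist15.png

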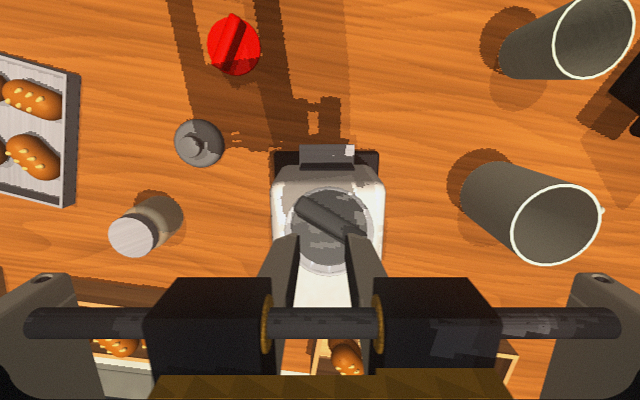

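The cap settled flat (z 7.0 mm, tilt under 1°) at -31.5°. I simulate the two-finger couple to choose the opening, yaw, centre and height.

```bash
cat > sim.py <<'E'
from fit import *
# mill axes mm relative to rim centre; neck rotation: tilt only
T=R.from_euler('y',-np.pi/6).as_matrix()
def finger(sign,w,wid=15,th=15,H=50):
    xs=np.linspace(-wid/2,wid/2,9); ys=np.linspace(w/2,w/2+th,9); zs=np.linspace(0,H,26)
    g=np.stack(np.meshgrid(xs,ys,zs,indexing='ij'),-1).reshape(-1,3); 
    g=g[(abs(abs(g[:,0])-wid/2)<1e-6)|(abs(g[:,1]-w/2)<1e-6)|(abs(g[:,1]-w/2-th)<1e-6)|(g[:,2]==0)]
    g[:,1]*=sign; return g
def dists(cx,cy,cz,gam,w,phi,th=15):
    """gam: tool clockwise yaw deg rel. to mill Y jaw line; phi cap turn clockwise deg. returns signed dists bar, (collar+flange) for left(+) and right(-)"""
    out=[]
    for sgn in (1,-1):
        P=finger(sgn,w,th=th)@R.from_euler('z',-gam,degrees=True).as_matrix().T+[cx,cy,cz]
        N=P@T  # neck frame
        Cp=(N-[0,0,7])@R.from_euler('z',90-phi,degrees=True).as_matrix()/1000
        bar=box(Cp,[0,0,.016],[.03,.007,.017])*1000
        rest=np.minimum(cyl(Cp,.033,-.007,-.001),cyl(N/1000,.040,-.005,0))*1000
        out+= [bar.min(),rest.min()]
    return out
if __name__=="__main__":
    from scipy.optimize import brentq, minimize_scalar
    for w in (36,42,48):
      for cz in (16,20,24,28):
        res=[]
        for phi in (31,45,60):
            best=None
            for cx in np.arange(-18,2,1.0):
              for cy in (0,):
                # largest gam (lag) such that no contact, scanning
                g=np.arange(phi-70,phi+1,1.0)
                L=[dists(cx,cy,cz,x,w,phi) for x in g]
                L=np.array(L); okL=L[:,0]>0; okR=L[:,2]>0
                # advance from low gam until contact
                gl=g[np.argmax(~okL)] if (~okL).any() else 99; gr=g[np.argmax(~okR)] if (~okR).any() else 99
                sc=abs(gl-gr)
                if best is None or sc<best[0]: best=(sc,cx,gl,gr,L[:,1].min().round(1),L[:,3].min().round(1))
            res.append((phi,)+tuple(best))
        print(w,cz,[tuple(float(np.round(y,1)) for y in r) for r in res])
E
python3 sim.py
```

```text
36 16 [(31.0, 0.0, -15.0, -27.0, -27.0, 3.6, 2.1), (45.0, 2.0, -16.0, -9.0, -11.0, 1.5, 5.5), (60.0, 1.0, -17.0, 9.0, 8.0, 0.2, 9.8)]
36 20 [(31.0, 1.0, -16.0, -24.0, -23.0, 7.6, 6.0), (45.0, 2.0, -17.0, -6.0, -8.0, 5.5, 9.4), (60.0, 1.0, -18.0, 11.0, 10.0, 4.2, 13.8)]
36 24 [(31.0, 2.0, -17.0, -21.0, -19.0, 11.6, 10.0), (45.0, 1.0, -18.0, -4.0, -5.0, 9.5, 13.4), (60.0, 3.0, -18.0, 11.0, 14.0, 7.6, 17.2)]
36 28 [(31.0, 2.0, -18.0, -18.0, -16.0, 15.5, 14.0), (45.0, 5.0, -18.0, -4.0, 1.0, 12.9, 16.9), (60.0, 6.0, -18.0, 11.0, 17.0, 11.1, 20.7)]
42 16 [(31.0, 0.0, -15.0, -18.0, -18.0, 2.9, 1.1), (45.0, 1.0, -16.0, -3.0, -2.0, 0.5, 4.9), (60.0, 0.0, -17.0, 16.0, 16.0, -1.1, 9.7)]
42 20 [(31.0, 1.0, -16.0, -16.0, -15.0, 6.8, 5.1), (45.0, 1.0, -17.0, -1.0, 0.0, 4.4, 8.8), (60.0, 1.0, -18.0, 18.0, 17.0, 2.9, 13.6)]
42 24 [(31.0, 2.0, -17.0, -14.0, -12.0, 10.8, 9.0), (45.0, 2.0, -18.0, 1.0, 3.0, 8.4, 12.8), (60.0, 2.0, -18.0, 18.0, 20.0, 6.3, 17.1)]
42 28 [(31.0, 2.0, -18.0, -11.0, -9.0, 14.8, 13.0), (45.0, 6.0, -18.0, 1.0, 7.0, 11.9, 16.3), (60.0, 15.0, -15.0, 12.0, 27.0, 8.3, 19.2)]
48 16 [(31.0, 2.0, -16.0, -12.0, -14.0, 2.8, 0.7), (45.0, 1.0, -16.0, 3.0, 4.0, -0.6, 4.6), (60.0, 0.0, -17.0, 21.0, 21.0, -2.4, 9.6)]
48 20 [(31.0, 1.0, -17.0, -10.0, -11.0, 6.8, 4.7), (45.0, 1.0, -17.0, 5.0, 6.0, 3.4, 8.6), (60.0, 1.0, -18.0, 22.0, 23.0, 1.6, 13.6)]
48 24 [(31.0, 0.0, -18.0, -8.0, -8.0, 10.8, 8.7), (45.0, 1.0, -18.0, 7.0, 8.0, 7.4, 12.6), (60.0, 3.0, -18.0, 22.0, 25.0, 5.0, 17.1)]
48 28 [(31.0, 4.0, -18.0, -8.0, -4.0, 14.4, 12.3), (45.0, 5.0, -18.0, 7.0, 12.0, 11.0, 16.2), (60.0, 19.0, -11.0, 16.0, 35.0, 7.2, 17.3)]
```

```bash
python3 - <<'E'
from sim import *
import h
from plant import robot
for g in (-40,-34,-28,-22): print(g,np.round(dists(-16.5,0,20,g,42,31),1))
s=robot.read_state(); print(h.inv(s['tool_pos']),s['opening'])
O=(-1.5,1.9,.3)
for cx,cz,g in ((-16.5,75,-26),(-16.5,20,-26)):
    print(h.rows(s,h.mp(O[0]+cx,O[2]+cz,O[1]),h.PSI+np.pi/2-np.radians(g)))
E
```

```text
-40 [ 7.2 23.4  5.8  5.1]
-34 [ 5.5 22.3  4.6  6.4]
-28 [ 3.7 21.2  3.1  7.8]
-22 [ 2.  20.   1.5  9.4]
[-20.65164075  77.18841351  -6.03209373] 0.03578400357609942
(array([-0.0088,  0.0265,  0.0063]), np.float64(-0.14499821854346723), np.float64(98.95305382524293))
(array([-0.0092,  0.0265,  0.1896]), np.float64(-0.14499821854346723), np.float64(98.95305382524293))
```

Call:
{"api": "drive_tool", "payload": {"force": 20, "steps": [{"jaw":0.45,"tx":-0.009,"ty":0.026,"tz":0,"turn":-0.045},{"jaw":0.45,"tx":-0.009,"ty":0.026,"tz":0,"turn":-0.09},{"jaw":0.45,"tx":-0.009,"ty":0.026,"tz":0,"turn":-0.135},{"jaw":0.45,"tx":-0.009,"ty":0.026,"tz":0,"turn":-0.178},{"jaw":0.45,"tx":-0.009,"ty":0.026,"tz":0.03,"turn":-0.178},{"jaw":0.45,"tx":-0.009,"ty":0.026,"tz":0.06,"turn":-0.178}]}}

```text
t: 15.1
tool_pos: [0.5751, 0.2264, 0.2542]
orientation: [1.092, -2.945, -0.0]
force: [-0.4, 0.1, -0.9]
opening: 0.0419
```

```bash
python3 - <<'E'
from sim import *
import h
from plant import robot
h.snap(robot,"wrist","16")
s=robot.read_state(); print(s['t'],h.inv(s['tool_pos']),s['opening'],s['q'][5])
O=(-1.5,1.9,.3)
for cx,cz,g in ((-16.5,40,-32),(-16.5,20,-32)):
    print(h.rows(s,h.mp(O[0]+cx,O[2]+cz,O[1]),h.PSI+np.pi/2-np.radians(g)))
E
```

```text
15.15 [-18.31304945  56.90934908   1.42101598] 0.041445836399933364 -1.9894650039064445
(array([-0.0019,  0.0007,  0.0554]), np.float64(-0.0017834374845715928), np.float64(130.7317144158441))
(array([-0.0022,  0.0006,  0.122 ]), np.float64(-0.0017834374845715928), np.float64(130.7317144158441))
```

View pics/wrist16.png

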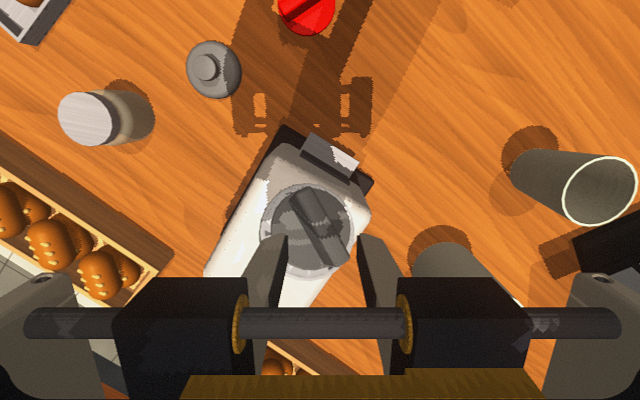

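The view shows the bar running diagonally from (300,200) to (340,260), between the open fingers. I descend.

Call:
{"api": "drive_tool", "payload": {"force": 20, "steps": [{"jaw":0.45,"tx":-0.002,"ty":0.001,"tz":0.04,"turn":0},{"jaw":0.45,"tx":-0.002,"ty":0.001,"tz":0.07,"turn":0},{"jaw":0.45,"tx":-0.002,"ty":0.001,"tz":0.095,"turn":0},{"jaw":0.45,"tx":-0.002,"ty":0.001,"tz":0.12,"turn":0},{"jaw":0.45,"tx":-0.002,"ty":0.001,"tz":0.12,"turn":0}]}}

```text
t: 15.65
tool_pos: [0.5746, 0.2273, 0.2179]
orientation: [1.099, -2.941, -0.0]
force: [-0.2, -0.1, -0.0]
opening: 0.0418
```

```bash
cat > cs.py <<'E'
from capneck import *
tag=sys.argv[1]
s=robot.read_state(); p=h.inv(s['tool_pos']); p-=[-1.5,.3,1.9]
y=R.from_rotvec(s['orientation']).as_matrix()[:,1]; gam=90+np.degrees(h.PSI)-np.degrees(np.arctan2(y[1],y[0]))
print(s['t'],"cx,cz,cy",p.round(1),"gam",((gam+90)%180-90).round(1),"F",s['force'].round(1),"T",s['wrist_torque'].round(2),"open",s['opening'].round(4))
a,_,_=h.snap(robot,"side",tag); w,_,_=h.snap(robot,"wrist",tag)
big=cv2.resize(a[90:200,230:350],None,fx=4,fy=4,interpolation=cv2.INTER_CUBIC); ww=cv2.resize(w[150:370,200:440],None,fx=1.3,fy=2,interpolation=cv2.INTER_CUBIC)
cv2.imwrite(f"pics/both{tag}.png",np.hstack([big,ww[:440]]))
for n in ("wrist","side"):
    a,d,c=load(n+tag); W=cloud(d,c).reshape(-1,3); W=W[~np.isnan(W[:,0])]
    Rt=R.from_rotvec(s['orientation']).as_matrix(); t=(W-s['tool_pos'])@Rt*1000; w2=s['opening']*500
    W=W[~((abs(t[:,0])<12)&(abs(t[:,1])>w2-3)&(abs(t[:,1])<w2+21)&(t[:,2]<4))]
    q=(W-np.array([.592,.228,.1955]))@Rneck(h.PSI); P=q[(np.hypot(q[:,0],q[:,1])<.036)&(q[:,2]>.009)&(q[:,2]<.05)]
    f=lambda v: capsdf((P-v[:3])@R.from_rotvec([v[4],v[5],0]).as_matrix()@R.from_euler('z',np.pi/2+v[3]).as_matrix())
    b=None
    for p0 in np.radians([-30,-45,-60]):
        r=least_squares(f,[0,0,.007,p0,0,0],loss='soft_l1',f_scale=.001,x_scale=[.01,.01,.01,.2,.1,.1])
        if b is None or r.cost<b.cost: b=r
    x=b.x; print(n,"xyz",(x[:3]*1000).round(1),"turn",np.degrees(x[3]).round(1),"tilt",np.degrees(x[4:]).round(1),np.median(abs(f(x))).round(5),len(P))
E
python3 cs.py 17
```

```text
Traceback (most recent call last):
  File "cs.py", line 5, in <module>
    print(s['t'],"cx,cz,cy",p.round(1),"gam",((gam+90)%180-90).round(1),"F",s['force'].round(1),"T",s['wrist_torque'].round(2),"open",s['opening'].round(4))
                                                                                                                                      ^^^^^^^^^^^^^^^^^^
AttributeError: 'float' object has no attribute 'round'
```

```bash
sed -i "s/s\['opening'\].round(4)/round(s['opening'],4)/" cs.py; python3 cs.py 17
```

```text
15.65 cx,cz,cy [-16.2  22.6   0.5] gam -31.9 F [-0.2 -0.1 -0. ] T [ 0.07 -0.04  0.03] open 0.0418
wrist xyz [-0.9  0.9  6.9] turn -31.4 tilt [-0.3 -0.6] 0.00031 3035
side xyz [0.7 1.2 6.9] turn -30.5 tilt [ 0.4 -1.8] 0.0007 120
```

View pics/both17.png

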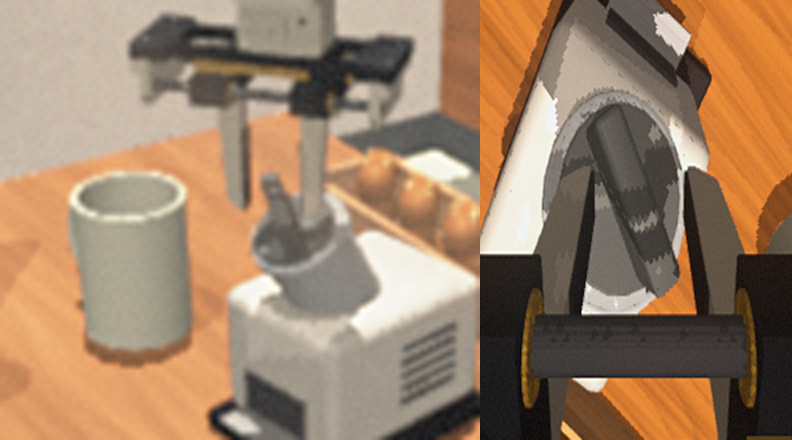

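Both fingers are in place on either side of the bar with no contact. Now I turn clockwise.

Call:
{"api": "drive_tool", "payload": {"force": 20, "steps": [{"jaw":0.45,"tx":0.0,"ty":0,"tz":0.008,"turn":0.03},{"jaw":0.45,"tx":0.0,"ty":0,"tz":0.008,"turn":0.06},{"jaw":0.45,"tx":0.0,"ty":0,"tz":0.008,"turn":0.09},{"jaw":0.45,"tx":0.0,"ty":0,"tz":0.008,"turn":0.12},{"jaw":0.45,"tx":0.0,"ty":0,"tz":0.008,"turn":0.15},{"jaw":0.45,"tx":0.0,"ty":0,"tz":0.008,"turn":0.175},{"jaw":0.45,"tx":0.0,"ty":0,"tz":0.008,"turn":0.175}]}}

```text
t: 16.45
tool_pos: [0.5755, 0.2279, 0.2184]
orientation: [-0.258, 3.13, 0.001]
force: [-1.8, 0.4, 2.4]
opening: 0.0419
```

```bash
python3 cs.py 18
```

```text
16.45 cx,cz,cy [-15.3  23.1   1. ] gam -0.4 F [-1.8  0.4  2.4] T [0.09 0.38 0.06] open 0.0419
wrist xyz [-1.8  1.4  7.4] turn -41.6 tilt [0.7 1.6] 0.00047 2320
side xyz [-1.6  1.5  7. ] turn -40.7 tilt [1.9 4. ] 0.00082 113
```

View pics/both18.png

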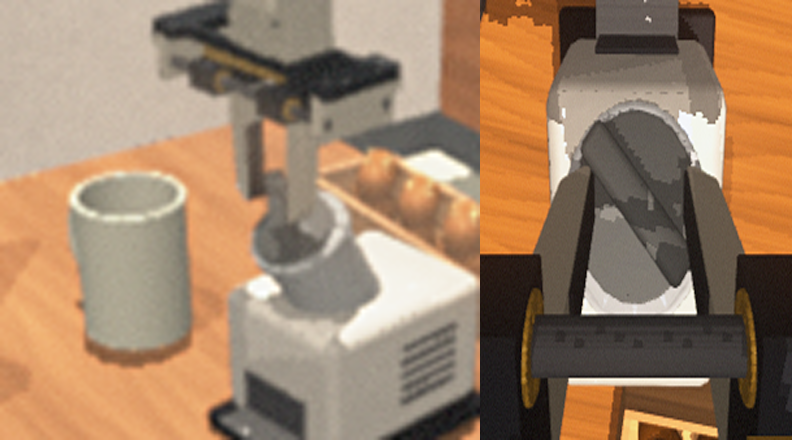

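The couple works: -41° at about 3 N. I continue to the stop.

Call:
{"api": "drive_tool", "payload": {"force": 20, "steps": [{"jaw":0.45,"tx":0.0,"ty":0,"tz":0.004,"turn":0.02},{"jaw":0.45,"tx":0.0,"ty":0,"tz":0.004,"turn":0.04},{"jaw":0.45,"tx":0.0,"ty":0,"tz":0.004,"turn":0.06},{"jaw":0.45,"tx":0.0,"ty":0,"tz":0.004,"turn":0.08},{"jaw":0.45,"tx":0.0,"ty":0,"tz":0.004,"turn":0.1},{"jaw":0.45,"tx":0.0,"ty":0,"tz":0.004,"turn":0.1}]}}

```text
t: 17.15
tool_pos: [0.5758, 0.2273, 0.216]
orientation: [0.232, 3.132, -0.0]
force: [0.1, -1.4, 0.7]
opening: 0.0416
```

```bash
python3 cs.py 19
```

```text
17.15 cx,cz,cy [-15.1  20.7   0.3] gam 17.5 F [ 0.1 -1.4  0.7] T [ 0.02 -0.09  0.04] open 0.0416
wrist xyz [-2.4 -0.7  7.7] turn -59.7 tilt [-0.3  0.3] 0.00041 2544
side xyz [ 0.6 -1.6  7.4] turn -62.5 tilt [-4.8 -2.3] 0.00089 81
```

View pics/both19.png

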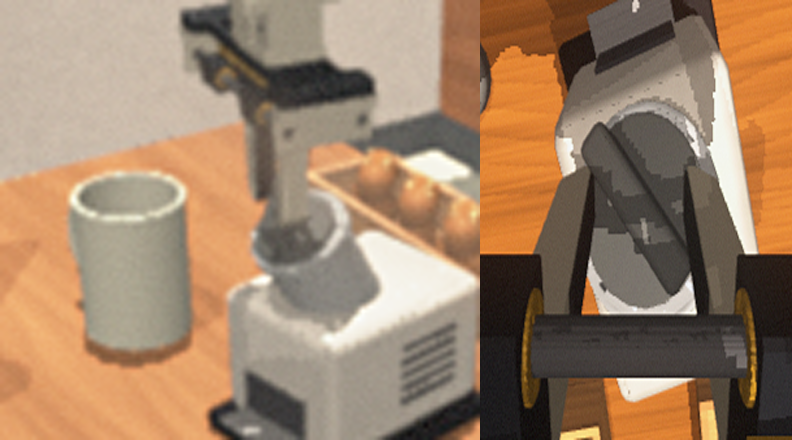

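The turn is -59.7° with the cap flat at z of about 7.5 mm. I nudge it a couple of degrees onto the stop, then back the fingers off, lift clear and check.

Call:
{"api": "drive_tool", "payload": {"force": 20, "steps": [{"jaw":0.45,"tx":0.0,"ty":0,"tz":0,"turn":0.01},{"jaw":0.45,"tx":0.0,"ty":0,"tz":0,"turn":0.015},{"jaw":0.45,"tx":0.0,"ty":0,"tz":0,"turn":0.015}]}}

```text
t: 17.55
tool_pos: [0.5757, 0.2274, 0.2161]
orientation: [0.305, 3.126, -0.0]
force: [1.7, -0.7, 0.8]
opening: 0.0423
```

Call:
{"api": "drive_tool", "payload": {"force": 20, "steps": [{"jaw":0.45,"tx":0.0,"ty":0,"tz":0,"turn":-0.02},{"jaw":0.45,"tx":0.0,"ty":0,"tz":0,"turn":-0.06},{"jaw":0.45,"tx":0.0,"ty":0,"tz":0,"turn":-0.08},{"jaw":0.45,"tx":0.0,"ty":0,"tz":0,"turn":-0.08},{"jaw":0.45,"tx":0.0,"ty":0,"tz":-0.06,"turn":-0.08},{"jaw":0.45,"tx":0.0,"ty":0,"tz":-0.15,"turn":-0.08},{"jaw":0.45,"tx":0.0,"ty":0,"tz":-0.27,"turn":-0.08},{"jaw":0.45,"tx":0.0,"ty":0,"tz":-0.27,"turn":-0.08},{"jaw":0.45,"tx":0.0,"ty":0,"tz":-0.27,"turn":-0.08}]}}

```text
t: 18.45
tool_pos: [0.5758, 0.2278, 0.2982]
orientation: [-0.085, 3.138, 0.001]
force: [0.2, -0.6, -0.4]
opening: 0.0417
```

```bash
python3 cs.py 20; python3 -c "
import cv2
cv2.imwrite('pics/fin_side.png',cv2.imread('pics/side20.png'))"
```

```text
18.45 cx,cz,cy [-15.  102.9   0.8] gam 5.9 F [ 0.2 -0.6 -0.4] T [ 0.01 -0.02 -0.01] open 0.0417
wrist xyz [-1.6 -0.9  7. ] turn -59.7 tilt [-0.4 -0.3] 0.00043 1248
side xyz [-0.3 -0.4  6.4] turn -60.1 tilt [0.1 0.2] 0.00074 174
```

View pics/both20.png

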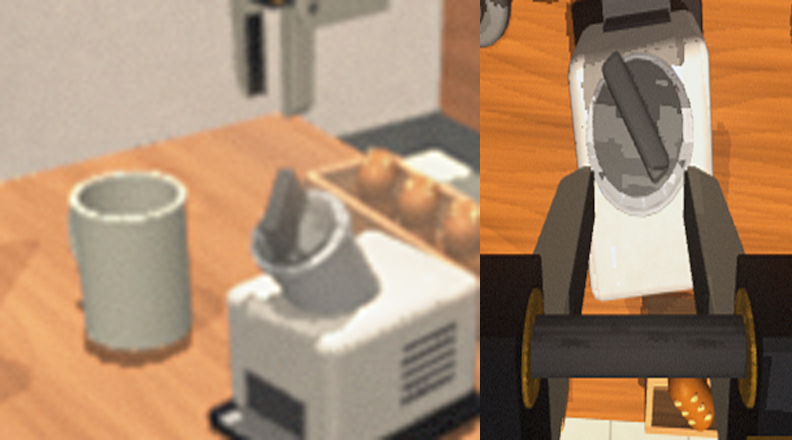

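View pics/fin_side.png

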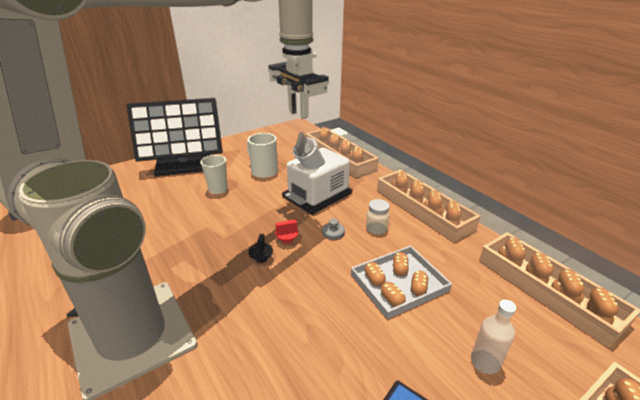

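The cap sits flat (z 7.0 mm) and is turned about 60° to the stop. The gripper is clear, and every bystander is at the same pixels as at the start (cup 214,160; jug 263,155; lid 333,229; jar 377,217; bottle 492,345). I hand in.

```bash
python3 -c "
from plant import robot
print(robot.close_job()); print(robot.read_state()['t'])"
```

```text
the job is handed in; nothing more can be done
None
the job is handed in; nothing more can be done
```

The almond mill is closed: the cap is home in the neck and turned clockwise about 60° to the stop. It is released, and I handed the job in at about 18.5 s of the 45 s. No verdict was reported.

- **Grip and tilt:** The tool can only point down, so I gripped the bar by its ends and tipped the cap to 30.0° against the flange's front edge.
- **Push home:** I pushed it along the neck axis until I felt about 17 N. After release the fit gave z 7.1 mm, turn 0.1° and tilt 0°.
- **Turn:** A one-sided push with closed fingers jammed at about -32°, with roughly 33 N and the cap tipped 5°. I backed off, and the cap settled flat again. Turning with one finger on each side of the bar, at about 3 N, took it to the stop.
- **Final checks:**

| Camera | z (mm) | Turn | Tilt |
|---|---|---|---|
| Wrist | 7.0 | -59.7° | under 1° |
| Side | 6.4 | -60.1° | under 1° |

- **Contact and bystanders:** The gripper was about 80 mm clear of the cap. The cup, jug, lid, jar and bottle looked unmoved in the side view; I judged that by eye and did not measure it.
- **Disagreements:** The cameras differed by up to about 3 mm on position. While the fingers blocked the view, some side-camera tilt fits were off by 4–6°, so I relied on the wrist camera for those.

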